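Rig the ioniser at the balance and load the beaker

TASK

Static is upsetting the balance, so rig the ioniser beside it: swing the red clamp lever of the post holder open, draw the ioniser bar out of its slanted charging cradle and slide its shank down the holder past the spring plunger until it is fully home, collar on the column and plunger snapped into the groove, with the dark emitter window facing the pan of the precision balance. Then swing the lever fully closed to clamp it, and set the glass beaker from the front right of the bench upright on the middle of the balance pan, gently. Leave the other things on the bench where they are.

Things in the scene. Friction and masses are not known exactly. Their poses are not given: they have to be found in the camera images.
- post_holder: Post holder, fixed: round dark steel foot (100 across, 14 high), upright square aluminium column 40 x 40, top 100 above the bench. Origin: on the bench, on the column's axis. x from its front to its rear, y to the left seen from the front, z up. The front (-x), roughly towards the robot, carries a red clamp lever; a black-knobbed spring plunger sticks out to 62 from the axis on the -y side, 50 up.
- holder_mouth (a point): Centre of the column's top face (100 above the bench), where its vertical round hole opens: 21 across, 83 deep, rim countersunk 3. Axes as for post_holder.
- spring_plunger (a joint): How far the plunger's round nose (6.5 into the hole, 50 below its mouth) is pressed back, m: 0 with the hole empty, 0.0035 to 0.005 while riding on the shank, 0.001 to 0.003 once in the shank's groove. Spring 1300 N/m, preload 2 N: pushing the shank past it takes 5 to 15 N downwards, more than the ioniser's weight. It presses the shank to the +y side.
- lever_pivot (a point): On the vertical axis of the red clamp lever, at the lever's mid height (80 above the bench), 30 in front (-x) of and 10 to the right (-y) of the column's axis. Fixed; axes as for post_holder.
- clamp_lever (a joint): Angle of the red lever, rad, growing counter-clockwise seen from above: 0 closed (lever lies across the front, its end pointing to the holder's +y), 1.4 fully open (end points out from the front, nearly -x). Stays where left; takes 1 to 8 N. Closed, its cam stands 3.3 in the hole and bars the shank; above 1.1 it is clear. Closing it on the shank clamps it and may turn the ioniser 3 to 8 degrees counter-clockwise.
- lever_pad (a point): Centre of the red pad at the lever's end, 67 from lever_pivot: 12 thick, 34 long along the lever, 24 high (68 to 92 above the bench). y runs along the lever to its end, x is the holder's x when closed. Closed, the pad reaches from 40 to 74 beside the column's axis and stands clear of the column's side, free to be hooked or pinched from above.
- ioniser_collar (a point): Cordless ioniser bar, loose, 0.2 kg, 182 long; point on its axis at the underside of its steel collar (32 across, 6 thick). z up the bar. Below: round steel shank 18 across, 80 long with a round nose, ring groove (2 deep, 12 wide) with its middle 50 below the collar. Above: housing, see ioniser_grip. Starts in the cradle, leaning 35 to 38 degrees.
- ioniser_grip (a point): Point on the ioniser's axis in its light grey rectangular housing, 56 above the collar's underside; axes as for ioniser_collar. Housing: from 6 to 102 above the collar's underside, 38 along x, 28 along y; the dark emitter window with four brass needles is its +x face. Grasp across y (28 wide).
- charging_cradle: Charging cradle, fixed, dark grey: base 125 x 78 x 16, square socket 42 x 42 x 85 (hole 21 across, 82 deep) leaning 35 degrees from vertical towards its front (-x, roughly to the robot). Origin on the bench; mouth centre 4 in front of it, 98 up. The ioniser's collar rests on the mouth, window facing up and to the rear; it draws out along its own axis.
- pan_centre (a point): Centre of the top face of the round steel pan (165 across, top 89 above the bench) of the blue-grey precision balance, which stays where it is. Its housing, 72 high at most, reaches 200 in front of this point, 130 behind and 105 to either side.
- beaker_middle (a point): Centre, half-way up, of the empty 100 ml glass beaker standing upright near the front right of the bench, loose (not the one at the back left): 53 across, 70 high, 0.05 kg. Grasp round the wall.
- weight_200: Bystander, leave alone: brass-coloured knob weight, 37 across, 42 high. Origin at the centre of its underside.
- amber_bottle: Bystander, leave alone: amber screw-cap bottle, 46 across, 93 high. Origin at the centre of its underside.
- buffer_bottle: Bystander, leave alone: clear bottle with blue cap, 56 across, 106 high. Origin at the centre of its underside.
- tape_roll: Bystander, leave alone: flat roll of brown tape, 52 across, 21 high. Origin at the centre of its underside.
- sample_tin: Bystander, leave alone: flat round light-grey tin, 60 across, 28 high. Origin at the centre of its underside.
- stopper: Bystander, leave alone: red-brown tapered rubber stopper, 32 across, 30 high. Origin at the centre of its underside.
Things that resemble listed ones, but are neither listed nor needed, are in the scene too. Leave any green look-alike of the part that bears ioniser_collar alone. Leave any purple or turquoise look-alike of the part that bears beaker_middle alone.

How it is judged:
By the outcome, as a careful person would: the job done as asked, in the order asked, and still so for the second after the job is handed in, with the robot touching nothing.
It also fails if it takes over 72 s, if anything falls off the work surface, if the arm or the gripper's body presses on something with over 40 N, if the wrist force passes 120 N, or if a joint passes its speed limit or range.

ROBOT

A 7-joint arm with a two-finger parallel gripper is mounted at the origin on a cart in front of the work surface, level with it; the furniture and walls round the work are solid. World frame = base frame: x ahead of the robot, y to its left, z up, the work surface at z = 0. Lengths are in mm, angles in rad, forces in N, time in s.
With the tool pointing down it reaches from about 400 to 925 mm from the base axis. Payload 4.1 kg.
Tool frame: the origin (TCP) lies on the centre line of the jaws, within the pads' length; the fingertips stand 22 mm ahead of it and the grasp point (between the pads) lies 3 mm ahead of it; z points along the fingers, y is the line along which they close (so a half turn about z gives the same grasp; the last joint's range is limited). The gripper opens to 85 mm and grips with 20 to 120 N. Pads are 22 mm wide; open, the fingers measure 114 mm over their backs; the gripper's body (76 mm by 85 mm) begins 54 mm behind the grasp point. The pads swing forward as they close: fully open they stand 13 mm farther back than shut.
Start: joints at [1.194, 0.398, 0.045, 1.537, -0.019, 1.207, -0.051], TCP at [178.292, -625.102, 253.347] pointing down, gripper open.
Joint ranges: [-2.82, 2.82], [-0.49, 2.23], [-1.37, 1.46], [0, 2.46], [-1.36, 4.5], [0.23, 2], [-2.94, 2.94]. Speed limits (rad/s): [2.57, 2.57, 3.14, 3.14, 3.14, 3.14, 3.14].

INTERFACE

Orientations are given as a unit quaternion [x, y, z, w].
In Python, from rig import manip, camera, camera_model gives the robot as it stands. The module is installed in compiled form; this text tells all that it offers.
- The arm moves only by the tool move_arm, never from a script. Its argument "rows" is one flat list of numbers, 7 for each row, row after row: the shift along the tool's x, y, z in cm, then the turn, a rotation vector about the tool's x, y, z in rad, then the opening, from 0 (shut) to 1 (fully open). A call has 1 to 10 rows; each row is the pose to reach, as a shift and turn from the pose commanded when the call began, along the tool's axes at that moment; what a row does not reach only later rows make up. A row lasts 1/8 s, in which the tool goes at most 62.5 mm and 10.7 degrees, less where a joint would pass 70% of its speed; a pose out of reach is approached as far as the arm can. A call with a gripper value outside its range is refused whole. The fingers move at their own pace and stop on an object; "squeeze" is the grip in N (left out, the last holds). Time passes only in rows, so rows that repeat a pose let the fingers close. It gives the time, the measured TCP pose, the force, the opening and the grip force at its end, in the units of the state.
- manip.sense(): the state, without advancing time (a new reading comes with each control period).
- camera(name): name is "side" or "top"; returns (picture, depth): 384x512x3 uint8, red, green, blue; 384x512 float32, mm along the optical axis (not along the pixel's ray), 0 where there is no reading.
- camera_model(name): a dict with "K" (3x3 intrinsics, pixels), "D" ([k1, k2, p1, p2, k3] as OpenCV has them; the pictures are not rectified), "R" (3x3) and "t" (3): a world point X has camera coordinates R X + t. Camera axes: x right, y down, z forward; pixel columns grow to the right and rows downward; lengths in mm; the calibration is good to about 2 mm. A picture is of the moment at which its call begins. camera_model takes no time and is no camera call.
- manip.hand_in(): hands the job in; it is judged then, once.
The state is a dict: "t": time; "joints": joint angles; "qd": joint speeds; "effort": joint torques, N m; "tcp_pos": TCP position; "eef_rot": TCP orientation; "ft_force": force on the tool from outside, world axes, zero at the start; "torque": the same for the moment, N m; "grip_width": opening from 0.0 (shut) to 1.0 (fully open); "grasp_force": force on a finger pad.
Only numpy, scipy, OpenCV 4.12 (cv2) and the standard library are available. Lean on these libraries where they do the work, as an engineer would, in place of code of your own. Each camera call takes 0.05 s, during which the arm holds its last target. There are 200 camera calls.

## Working session

There is one attempt and no reset: what is moved stays moved. The work goes in short steps, Python scripts to look and compute and a tool call to move; the robot and the scene stay as the last step left them, time stands still between calls to the robot, and variables do not carry over. Pictures are saved under pics/ and viewed, at most 10 in all, crops included, and the job is handed in when it is done.

Besides the shell and the picture viewer there is one more tool, called after "Emit:" as a command line: name --argument value ..., lists and objects as JSON in quotes. move_arm: Moves the arm, as the interface text tells. Its arguments: {"type":"object","properties":{"rows":{"type":"array"},"squeeze":{"type":"number"}},"required":["rows"]}

```bash
mkdir -p pics
python3 - <<'E'
from rig import manip,camera,camera_model
import cv2,numpy as np
for n in("side","top"):
    p,d=camera(n); np.savez(n+"0.npz",p=p,d=d); cv2.imwrite(f"pics/{n}0.png",cv2.resize(p[:,:,::-1],(800,600),interpolation=cv2.INTER_CUBIC))
    m=camera_model(n); print(n,np.round(m["K"],1).tolist(),np.round(m["D"],4),np.round(m["R"],3).tolist(),np.round(m["t"],1), 'C',np.round(-np.array(m["R"]).T@m["t"]), (d>0).mean())
print(manip.sense())
E
```

```text
side [[447.7, 0.0, 246.6], [0.0, 447.7, 191.7], [0.0, 0.0, 1.0]] [-0.0349  0.      0.      0.      0.    ] [[-0.936, -0.352, -0.004], [-0.142, 0.388, -0.911], [0.321, -0.852, -0.413]] [ 547.9  127.1 1574.5] C [  25. 1485.  769.] 0.9960835774739584
top [[432.4, 0.0, 253.6], [0.0, 432.4, 194.5], [0.0, 0.0, 1.0]] [0.0125 0.     0.     0.     0.    ] [[-0.164, -0.986, 0.011], [-0.881, 0.141, -0.452], [0.444, -0.083, -0.892]] [ 218.4  491.5 1457. ] C [-178.  267. 1519.] 0.9957733154296875
{'t': 0.1, 'joints': array([ 1.19398684,  0.39912307,  0.04502923,  1.53775246, -0.01872608,
        1.20694374, -0.05067947]), 'qd': array([ 0.00043663, -0.00306029,  0.00063194, -0.00342594, -0.00063013,
       -0.00052349, -0.00010482]), 'effort': array([ 3.48154113e-03, -4.76266193e+01,  1.36977386e+00, -2.54949903e+01,
        1.17824317e-02,  5.03263131e-03,  1.29046998e-05]), 'tcp_pos': array([ 178.15037738, -624.54393681,  252.36461599]), 'eef_rot': array([ 9.90358846e-01,  1.38522711e-01, -1.73015918e-04, -8.85772033e-04]), 'ft_force': array([0.365918  , 0.03344864, 0.22558379]), 'torque': array([ 0.00446446,  0.02645166, -0.02313378]), 'grasp_force': 0.0, 'grip_width': 1.0016986330239834}
```

View pics/top0.png

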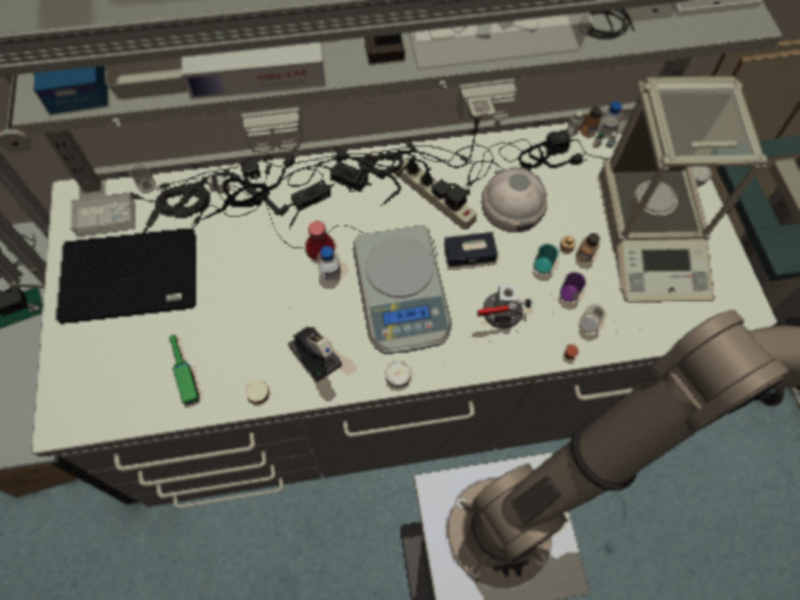

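View pics/side0.png

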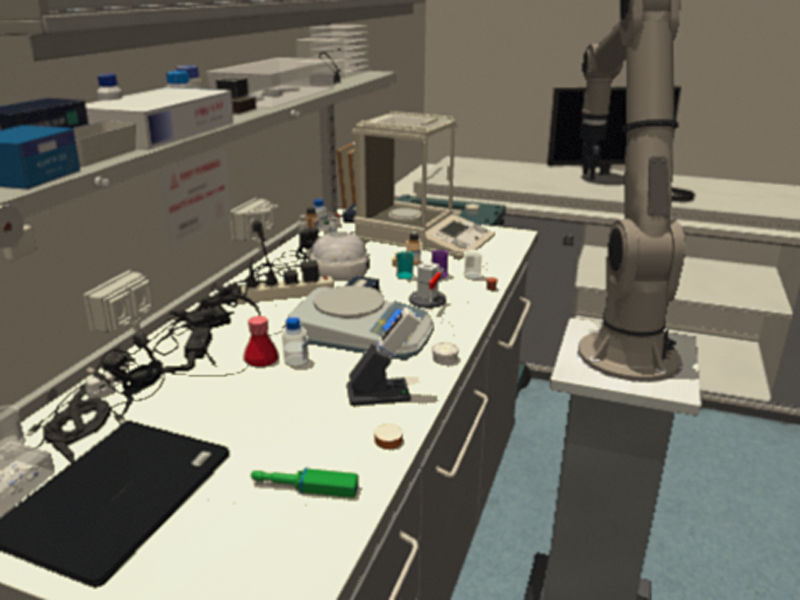

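The top view shows the pan at about (400,268), the holder with its red lever at (503,300), the ioniser in its cradle at (318,348), and the clear beaker at (593,320). The green, purple and turquoise decoys are easy to tell apart. Next I'll measure these.

```bash
cat > h.py <<'E'
import numpy as np,cv2
from rig import camera_model
def rays(n,px):
    m=camera_model(n);u=cv2.undistortPoints(np.float64(px).reshape(-1,1,2),np.array(m["K"]),np.array(m["D"])).reshape(-1,2)
    R=np.array(m["R"]);t=np.array(m["t"]);return -R.T@t,np.c_[u,np.ones(len(u))]@R
def plane(n,px,z):
    c,d=rays(n,px);return c+d*((z-c[2])/d[:,2])[:,None]
def proj(n,X):
    m=camera_model(n);return cv2.projectPoints(np.float64(X).reshape(-1,1,3),cv2.Rodrigues(np.array(m["R"]))[0],np.array(m["t"]),np.array(m["K"]),np.array(m["D"]))[0].reshape(-1,2)
def cloud(n,d):
    v,u=np.mgrid[:384,:512];c,r=rays(n,np.c_[u.ravel(),v.ravel()]);return (c+r*d.reshape(-1,1)).reshape(384,512,3)
E
python3 - <<'E'
from h import *
def crop(n,c,w,h,out,s):
    p=np.load(n+"0.npz")["p"];x,y=c;q=p[y-h:y+h,x-w:x+w,::-1];return cv2.resize(q,None,fx=s,fy=s,interpolation=cv2.INTER_CUBIC)
a=crop("top",(322,195),40,30,0,5);b=crop("top",(203,222),40,30,0,5)
c=crop("side",(274,183),40,30,0,5);d=crop("side",(248,230),40,30,0,5)
cv2.imwrite("pics/crop1.png",np.vstack([np.hstack([a,b]),np.hstack([c,d])]))
for n in("top","side"):
    f=np.load(n+"0.npz");p,d=f["p"],f["d"];P=cloud(n,d)
    hsv=cv2.cvtColor(p,cv2.COLOR_RGB2HSV);X=P[...,0];Y=P[...,1];Z=P[...,2]
    print(n,'bench z',np.median(Z[(abs(Z)<10)&(X>300)&(X<900)]))
    m=(abs(Z-89)<6)&(X>450)&(X<900)&(Y>0)&(Y<350);
    m=cv2.morphologyEx(m.astype(np.uint8),cv2.MORPH_OPEN,np.ones((3,3)));nn,l,s,cc=cv2.connectedComponentsWithStats(m);
    for k in range(1,nn):
        if s[k,4]>100: print('pan?',s[k],np.round(P[l==k].mean(0),1),np.round(plane(n,[cc[k]],89),1))
    red=((hsv[...,0]<8)|(hsv[...,0]>172))&(hsv[...,1]>170)&(hsv[...,2]>90)&(X>400)&(X<700)&(Y>-200)&(Y<60)&(Z>30)
    print('red',red.sum(),np.round(plane(n,np.argwhere(red)[:,::-1],92 if n=="top" else 80)[::6],0).tolist())
    col=(Z>88)&(Z<108)&(X>400)&(X<700)&(Y>-150)&(Y<30)&(hsv[...,1]<70);ij=np.argwhere(col)
    print('col',col.sum(),np.round(P[col].mean(0),1),P[col].min(0),P[col].max(0))
E
```

```text
top bench z 2.2741780610906517
pan? [243 154  32  19 278] [666.   86.1  90.7] [[666.9  85.9  89. ]]
pan? [242 168  34  22 308] [592.4 112.7  90.4] [[593.  112.6  89. ]]
red 47 [[487.0, -107.0, 92.0], [488.0, -77.0, 92.0], [484.0, -99.0, 92.0], [481.0, -121.0, 92.0], [483.0, -84.0, 92.0], [479.0, -105.0, 92.0], [481.0, -68.0, 92.0], [478.0, -90.0, 92.0]]
col 128 [ 510.4 -128.5   99.5] [ 475.11139799 -149.43838804   88.25123859] [644.09508255  28.52105185 107.82300403]
side bench z 1.3545131173041796
pan? [201 183  45  20 716] [631.6 123.9  90.9] [[632.8 121.1  89. ]]
red 33 [[494.0, -144.0, 80.0], [487.0, -124.0, 80.0], [496.0, -98.0, 80.0], [490.0, -90.0, 80.0], [483.0, -81.0, 80.0], [485.0, -49.0, 80.0]]
col 89 [ 511.  -122.9   97.2] [ 476.65657852 -148.1205122    88.10520334] [ 541.06366388 -101.87198959  106.76300613]
```

View pics/crop1.png

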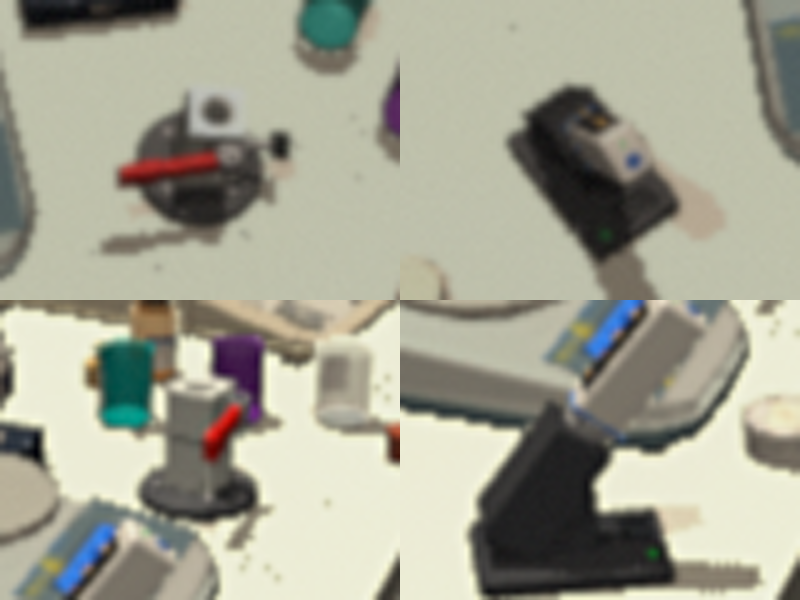

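The crop shows the column hole at top-camera pixel (324,186) and side-camera pixel (274,170). The lever lies across the front, so it is closed, and the ioniser's blue-dotted end cap faces the robot. One larger crop of the cradle should pin down its axis.

Run:
```python
from h import *
o=[]
for n,(x,y),w,h in(("top",(203,224),25,25),("side",(248,232),25,37)):
    p=np.load(n+"0.npz")["p"];o.append(cv2.resize(p[y-25:y+25,x-25:x+25,::-1],(400,400),interpolation=cv2.INTER_CUBIC))
cv2.imwrite("pics/crop2.png",np.hstack(o))
print('hole',plane("top",[[324.2,186.2]],100),plane("side",[[274.2,169.6]],100))
print('col centre',plane("top",[[324.3,187]],100))
A=lambda x,y:[282+x/5-.4,165+y/5-.4]
print('lever end, pivot',plane("top",[A(122,170),A(215,157)],91),'knob',plane("top",[A(280,145)],50))
for n in("top","side"):
    f=np.load(n+"0.npz");p,d=f["p"],f["d"];P=cloud(n,d);g=p.max(2)
    X,Y,Z=np.moveaxis(P,2,0)
    near=(X>350)&(X<620)&(Y>160)&(Y<380)
    dark=near&(g<75)&(Z<26)&(Z>8)&(Y>200)
    r=cv2.minAreaRect(np.float32(P[dark][:,:2]));print(n,'base',dark.sum(),r,np.round(cv2.boxPoints(r)).tolist())
    lt=near&(g>110)&(Z>105)&(Y>200);Q=P[lt];print('housing',lt.sum(),Q.mean(0),Q.max(0),Q.min(0),'zmax pt',Q[Q[:,2].argmax()])
    # beaker near front right
    bk=(X>380)&(X<620)&(Y<-190)&(Y>-340)&(Z>62)&(Z<80);print('beaker top',bk.sum(),P[bk].mean(0),P[bk].min(0),P[bk].max(0))
```

```text
hole [[ 520.95521646 -130.23093191  100.        ]] [[ 515.63486385 -133.99575179  100.        ]]
col centre [[ 517.61406695 -129.80234174  100.        ]]
lever end, pivot [[ 485.53463777  -54.09141516   91.        ]
 [ 485.11657791 -124.50255667   91.        ]] knob [[ 506.28130671 -187.28720164   50.        ]]
top base 280 ((458.8126525878906, 338.62884521484375), (98.45204162597656, 72.56584167480469), 27.702123641967773) [[398.0, 348.0], [432.0, 284.0], [519.0, 329.0], [486.0, 394.0]]
housing 91 [413.95111808 312.16018103 179.54098471] [487.45102717 332.94116727 195.96224599] [395.55247144 294.76508493 109.7865498 ] zmax pt [420.168087   321.52418507 195.96224599]
beaker top 101 [ 523.69190177 -304.73465317   68.83496602] [ 422.03703246 -338.56909041   62.1665634 ] [ 618.43170694 -240.58834886   78.85185396]
side base 340 ((496.8518371582031, 277.5278625488281), (147.5775909423828, 234.79702758789062), 30.934673309326172) [[373.0, 340.0], [494.0, 139.0], [620.0, 215.0], [500.0, 416.0]]
housing 368 [429.00450156 335.35955926 149.00702311] [473.68319911 358.30374152 189.29767311] [394.98878686 304.51571183 105.58552725] zmax pt [422.99176248 313.7169666  189.29767311]
beaker top 88 [ 521.40636033 -299.91014618   68.01582206] [ 420.48147529 -338.87369578   62.10392756] [ 619.83124605 -234.00749123   74.96097585]
```

View pics/crop2.png

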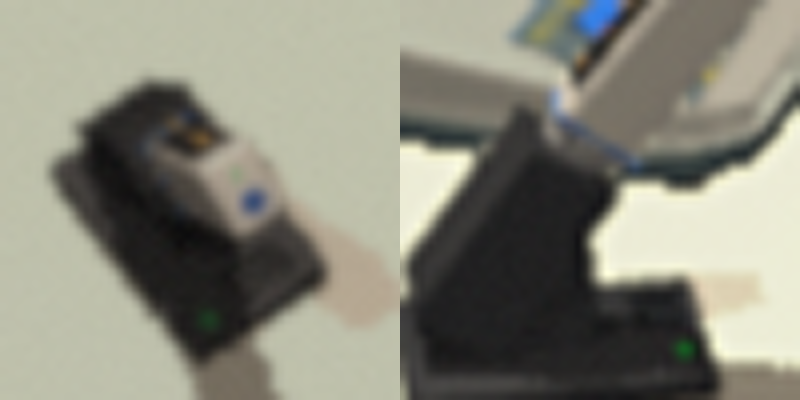

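The top crop shows the base corners at about (52,165), (200,345) and (325,268), and the cap with its blue dot at about (253,202). The side crop shows the whole long side face, so I'll fit a plane and rectangle to it.

Run:
```python
from h import *
A=lambda x,y:[178+x/8-.44,199+y/8-.44]
c=plane("top",[A(52,165),A(200,345),A(325,268)],16);print('base corners',np.round(c,1).tolist())
e=c[1]-c[0];print('len',np.linalg.norm(e),'w',np.linalg.norm(c[2]-c[1]),'centre',(c[0]+c[2])/2,'rear yaw',np.degrees(np.arctan2(-e[1],-e[0])),np.degrees(np.arctan2(*(c[1]-c[2])[1::-1]))-90)
f=np.load("side0.npz");p,d=f["p"],f["d"];P=cloud("side",d);g=p.max(2);X,Y,Z=np.moveaxis(P,2,0)
lt=(X>370)&(X<520)&(Y>250)&(Y<385)&(g>95)&(Z>100);Q=P[lt];uv=np.argwhere(lt)[:,::-1]
print(lt.sum())
rng=np.random.default_rng(0);best=None
for _ in range(500):
    a=Q[rng.choice(len(Q),3,replace=False)];n=np.cross(a[1]-a[0],a[2]-a[0])
    if np.linalg.norm(n)<1:continue
    n/=np.linalg.norm(n);i=abs((Q-a[0])@n)<2.5
    if best is None or i.sum()>best.sum():best=i
B=Q[best];m=B.mean(0);n=np.linalg.svd(B-m)[2][2];n*=np.sign(n[1]);print('plane',best.sum(),n,'std',((B-m)@n).std())
# window-side & edges in plane from ray intersections
cc,r=rays("side",uv[best]);W=cc+r*(((m-cc)@n)/(r@n))[:,None]
zz=np.array([0,0,1.]);ex=np.cross(zz,n);ex/=np.linalg.norm(ex);ez=np.cross(n,ex)
q=np.c_[(W-m)@ex,(W-m)@ez];rc=cv2.minAreaRect(np.float32(q));print(rc)
ctr=m+rc[0][0]*ex+rc[0][1]*ez;print('face ctr',ctr)
bx=cv2.boxPoints(rc);bw=m+bx[:,:1]*ex+bx[:,1:]*ez;print('box',np.round(bw,1).tolist())
l=bw[1]-bw[0];k=bw[2]-bw[1];l=l if np.linalg.norm(l)>np.linalg.norm(k) else k
l/=np.linalg.norm(l);l*=np.sign(l[2]);print('axis',l,'lean',np.degrees(np.arccos(l[2])),'axis yaw(rear)',np.degrees(np.arctan2(-l[1],-l[0])),'n yaw',np.degrees(np.arctan2(n[1],n[0]))-90)
print('housing centre',ctr-14*n)
# beaker colours masks: print top rim cluster
for nme,hi in(("top",None),("side",None)):
    f=np.load(nme+"0.npz");P=cloud(nme,f["d"]);X,Y,Z=np.moveaxis(P,2,0)
    mk=((X>380)&(X<560)&(Y<-200)&(Y>-340)&(Z>12)&(Z<90)).astype(np.uint8);N,L,S,C=cv2.connectedComponentsWithStats(mk)
    for j in range(1,N):
        if S[j,4]>20:print(nme,S[j],np.round(P[L==j].mean(0)),np.round(P[L==j].min(0)),np.round(P[L==j].max(0)),f["p"][L==j].mean(0))
    px=np.argwhere((Z>86)&(X>530)&(X<740)&(Y>10)&(Y<230)&(Z<95))[:,::-1];(x,y),_,_=cv2.fitEllipse(cv2.convexHull(px.astype(np.float32)));print('pan ellipse',plane(nme,[[x,y]],89))
```

```text
base corners [[508.6, 403.7, 16.0], [407.6, 344.8, 16.0], [436.2, 283.2, 16.0]]
len 116.94728659824692 w 67.97130810921293 centre [472.43627889 343.43305661  16.        ] rear yaw 30.238223288040107 24.903556334107662
395
plane 215 [-0.43829866  0.89806938  0.03695491] std 1.3266060893238059
((-0.6069698333740234, -0.7533531188964844), (94.15092468261719, 37.31968688964844), 52.5988883972168)
face ctr [429.11677827 337.56636928 144.22206328]
box [[467.7, 357.5, 118.2], [440.7, 345.2, 95.5], [390.5, 317.7, 170.3], [417.5, 329.9, 192.9]]
axis [-0.53297638 -0.29278347  0.7938602 ] lean 37.45226877946975 axis yaw(rear) 28.781606102423606 n yaw 26.01447819053844
housing centre [435.2529595  324.9933979  143.70469449]
top [358 174  17  19 187] [ 534. -309.   46.] [ 510. -337.   13.] [ 560. -282.   78.] [78.92513369 53.01069519 78.28342246]
top [371 194  14  19 120] [ 441. -321.   45.] [ 421. -340.   13.] [ 471. -306.   79.] [135.         131.85833333 121.70833333]
pan ellipse [[633.31115954 111.31378668  89.        ]]
side [276 160  11  16 117] [ 531. -301.   54.] [ 510. -339.   15.] [ 559. -276.   74.] [82.34188034 52.36752137 85.61538462]
side [297 161  12  17 146] [ 443. -314.   44.] [ 420. -339.   12.] [ 473. -300.   73.] [167.23972603 161.92465753 143.06849315]
pan ellipse [[633.01538108 119.33104569  89.        ]]
```

Run:
```python
from h import *
from scipy import ndimage
for n in("top","side"):
    f=np.load(n+"0.npz");p,d=f["p"],f["d"];P=cloud(n,d);X,Y,Z=np.moveaxis(P,2,0);g=p.astype(int).max(2)
    m=(Z>94)&(Z<112)&(X>485)&(X<550)&(Y>-165)&(Y<-95)
    q=plane(n,np.argwhere(m)[:,::-1],100);r=cv2.minAreaRect(np.float32(q[:,:2]));print(n,m.sum(),'mean',q.mean(0),'rect',r)
    hd=m&(g<120);print(' hole dark px',hd.sum(),plane(n,np.argwhere(hd)[:,::-1],100).mean(0) if hd.any() else '')
    # red lever line
    hsv=cv2.cvtColor(p,cv2.COLOR_RGB2HSV);red=((hsv[...,0]<8)|(hsv[...,0]>172))&(hsv[...,1]>150)&(hsv[...,2]>90)&(X>440)&(X<540)&(Y>-170)&(Y<-20)&(Z>50)
    q=P[red];print(' red',red.sum(),q.min(0),q.max(0),cv2.fitLine(np.float32(q[:,:2]),cv2.DIST_HUBER,0,.01,.01).ravel())
    mk=((X>400)&(X<500)&(Y<-290)&(Y>-390)&(Z>10)&(Z<90)).astype(np.uint8);N,L,S,C=cv2.connectedComponentsWithStats(mk)
    for j in range(1,N):
        if S[j,4]>20:
            x,y,w,h,a=S[j];print(' bk',S[j],np.round(P[L==j].mean(0)),np.round(P[L==j].min(0)),np.round(P[L==j].max(0)))
            print('  top row mid z70',plane(n,[[x+w/2-.5,y]],70),'bottom mid z0',plane(n,[[x+w/2-.5,y+h-1]],0),'centroid z35',plane(n,[C[j]],35), 'bbox ctr',plane(n,[[x+w/2-.5,y+h/2-.5]],35))
    pr=proj(n,[[435.3,325,143.7],[435.3-.598*0,325,143.7]]);print(pr[0])
    pan=(X-633)**2+(Y-115)**2<110**2
    px=np.argwhere(pan&(Z>84.5)&(Z<96))[:,::-1];q=plane(n,px,89);print(' pan',q.min(0),q.max(0),(q.min(0)+q.max(0))/2,q.mean(0))
```

```text
top 105 mean [ 515.32855227 -131.54730547  100.        ] rect ((513.913818359375, -129.5222625732422), (41.05306625366211, 49.55385971069336), 76.0188217163086)
 hole dark px 16 [ 502.8890316  -127.69661412  100.        ]
 red 52 [ 478.28244841 -124.32157836   73.65376512] [498.21454544 -57.12275982  98.40320472] [ 4.2776477e-02 -9.9908465e-01  4.8310333e+02 -8.9344322e+01]
 bk [370 194  19  19 225] [ 447. -335.   44.] [ 421. -387.   10.] [ 491. -306.   79.]
  top row mid z70 [[ 470.59490033 -334.92870527   70.        ]] bottom mid z0 [[ 426.49823827 -341.10383475    0.        ]] centroid z35 [[ 450.99354484 -338.53339244   35.        ]] bbox ctr [[ 449.02898763 -338.16550891   35.        ]]
[203.89026961 220.28097359]
 pan [551.59045844  28.08462478  89.        ] [719.4378769  193.71727007  89.        ] [635.51416767 110.90094742  89.        ] [633.91521487 110.96118825  89.        ]
side 65 mean [ 513.51058092 -123.45784057  100.        ] rect ((511.1236877441406, -122.38470458984375), (59.08351135253906, 56.649227142333984), 72.44556427001953)
 hole dark px 12 [ 502.63400721 -105.38657827  100.        ]
 red 36 [ 477.75704621 -122.15623988   74.66667637] [488.37239007 -44.65435489  94.305128  ] [ 2.1477143e-04  1.0000000e+00  4.8243094e+02 -7.5808868e+01]
 bk [297 160  12  18 186] [ 444. -322.   47.] [ 420. -365.   11.] [ 473. -300.   75.]
  top row mid z70 [[ 453.69351908 -361.40432498   70.        ]] bottom mid z0 [[ 443.35396525 -333.81979596    0.        ]] centroid z35 [[ 450.92068726 -350.56146016   35.        ]] bbox ctr [[ 448.53749949 -347.65400784   35.        ]]
[254.89221722 211.28795239]
 pan [549.02831875  26.92201452  89.        ] [718.57575059 206.54087365  89.        ] [633.80203467 116.73144409  89.        ] [633.22764425 118.73117694  89.        ]
```

Run:
```python
from h import *
o=[]
for n,(x,y) in(("top",(322,195)),("side",(274,183))):
    p=np.load(n+"0.npz")["p"];s=16;I=cv2.resize(p[y-18:y+18,x-25:x+25,::-1],None,fx=s,fy=s,interpolation=cv2.INTER_CUBIC)[:, :800]
    I=cv2.resize(I,(400,288)) if 0 else I
    for th,c in((-12,(0,255,0)),(0,(255,0,255))):
        t=np.radians(th);R=np.array([[np.cos(t),-np.sin(t)],[np.sin(t),np.cos(t)]])
        def W(a,b,z):return [*(np.array([517,-131])+R@[a,b]),z]
        q=proj(n,[W(-20,-20,100),W(-20,20,100),W(20,20,100),W(20,-20,100),W(-30,-10,92),W(-30,57,92),W(0,-62,50)])
        q=((q-[x-25,y-18]+.5)*s).astype(int)
        cv2.polylines(I,[q[:4]],1,c,1);cv2.line(I,q[4],q[5],c,1);cv2.circle(I,q[6],5,c,1)
    o.append(cv2.resize(I,(400,288)) if n=="x" else I[:, 200:700][:300] if 0 else cv2.resize(I,(400,288)))
o=[cv2.resize(i,(800,576)) for i in o]
cv2.imwrite("pics/c3.png",np.hstack([o[0][:,150:550],o[1][:,150:550]]))
```

```text
(no output)
```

View pics/c3.png

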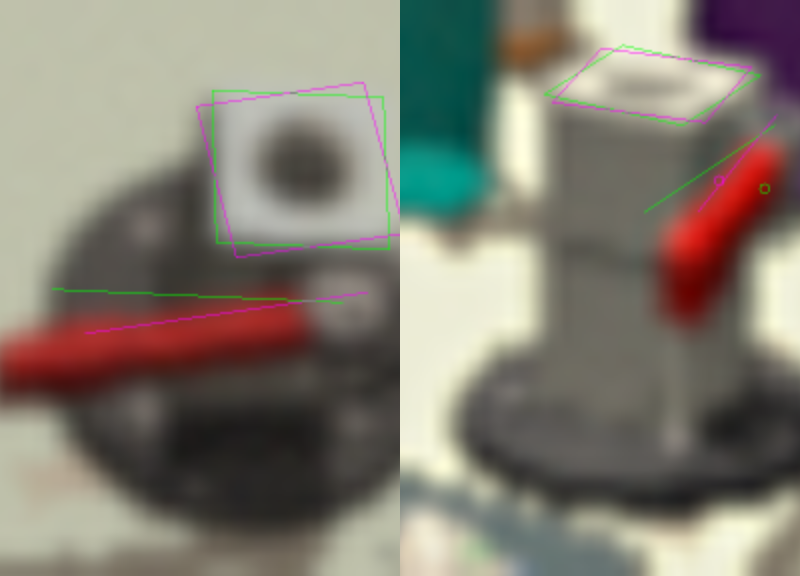

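The green overlay (holder yaw −12°, hole at about (517.5,−131.5)) fits the column in both views. The lever stands about 0.25 rad open of closed. Next is the planner helper and the first move.

```bash
cat > plan.py <<'E'
import numpy as np,os,json,sys
from scipy.spatial.transform import Rotation as Ro, Slerp
from rig import manip
def down(psi):
    c,s=np.cos(np.radians(psi)),np.sin(np.radians(psi));return Ro.from_matrix(np.array([[-s,c,0],[c,s,0],[0,0,-1.]]))
def state(start=None):
    s=manip.sense();m=(np.array(s["tcp_pos"]),Ro.from_quat(s["eef_rot"]))
    if os.path.exists("cmd.json"):
        c=json.load(open("cmd.json"));c=(np.array(c[0]),Ro.from_quat(c[1]))
        print("t",round(s["t"],2),"meas",m[0].round(1),"meas-cmd",(m[0]-c[0]).round(1),"rot err deg",np.degrees((c[1].inv()*m[1]).as_rotvec()).round(1),"F",s["ft_force"].round(1),"w",round(s["grip_width"],3),"gf",round(s["grasp_force"],1),"q",s["joints"].round(2));return c
    return np.array([178.292,-625.102,253.347]),m[1]
def go(wps,settle=1):
    """wps: (pos,Rot,open[,step mm[,nrows repeat]]); prints calls of <=10 rows"""
    p,R=state();seq=[]
    for w in wps:
        q,Q,o=np.array(w[0],float),w[1],w[2];st=w[3] if len(w)>3 else 55
        dth=np.linalg.norm((R.inv()*Q).as_rotvec());n=max(1,int(np.ceil(np.linalg.norm(q-p)/st)),int(np.ceil(dth/.17)))
        sl=Slerp([0,1],Ro.concatenate([R,Q]))
        for i in range(1,n+1):seq.append((p+(q-p)*i/n,sl(i/n),o))
        for _ in range(w[4] if len(w)>4 else 0):seq.append((q,Q,o))
        p,R=q,Q
    seq+= [seq[-1]]*settle
    p,R=state_c();
    for k in range(0,len(seq),10):
        out=[]
        for q,Q,o in seq[k:k+10]:
            out+=[float(x) for x in np.r_[(R.inv().apply(q-p)/10).round(2),(R.inv()*Q).as_rotvec().round(3),round(o,3)]]
        v=np.array(out[-7:]);p,R=p+R.apply(v[:3]*10),R*Ro.from_rotvec(v[3:6])
        print(len(seq[k:k+10]),"rows:",json.dumps([x+0 for x in out]).replace(" ","").replace("-0.0,","0,").replace(".0,",","))
    json.dump([p.tolist(),R.as_quat().tolist()],open("cmd.json","w"))
def state_c():
    if os.path.exists("cmd.json"):
        c=json.load(open("cmd.json"));return np.array(c[0]),Ro.from_quat(c[1])
    s=manip.sense();return np.array([178.292,-625.102,253.347]),Ro.from_quat(s["eef_rot"])
E
python3 - <<'E'
from plan import *
P=[483,-68]
go([([*P,180],down(2.5),.35,55),([*P,86],down(2.5),.35,35)],settle=2)
E
```

```text
10 rows: [3.72,-3.77,0.62,0,0,-0.111,0.35,7.43,-7.53,1.24,0,0,-0.223,0.35,11.15,-11.3,1.85,0,0,-0.334,0.35,14.86,-15.07,2.47,-0.001,0,-0.445,0.35,18.58,-18.83,3.09,-0.001,0,-0.557,0.35,22.29,-22.6,3.71,-0.001,-0.001,-0.668,0.35,26.01,-26.37,4.32,-0.001,-0.001,-0.78,0.35,29.73,-30.13,4.94,-0.001,-0.001,-0.891,0.35,33.44,-33.9,5.56,-0.001,-0.001,-1.002,0.35,37.16,-37.67,6.18,-0.001,-0.001,-1.114,0.35]
7 rows: [5.01,1.67,0.61,0,0,-0.111,0.35,10.03,3.35,1.22,-0.001,0,-0.222,0.35,10.03,3.35,4.35,-0.001,0,-0.222,0.35,10.03,3.35,7.49,-0.001,0,-0.222,0.35,10.03,3.35,10.62,-0.001,0,-0.222,0.35,10.03,3.35,10.62,-0.001,0,-0.222,0.35,10.03,3.35,10.62,-0.001,0,-0.222,0.35]
```

Emit:
move_arm --rows '[3.72,-3.77,0.62,0,0,-0.111,0.35,7.43,-7.53,1.24,0,0,-0.223,0.35,11.15,-11.3,1.85,0,0,-0.334,0.35,14.86,-15.07,2.47,0,0,-0.445,0.35,18.58,-18.83,3.09,0,0,-0.557,0.35,22.29,-22.6,3.71,0,0,-0.668,0.35,26.01,-26.37,4.32,0,0,-0.78,0.35,29.73,-30.13,4.94,0,0,-0.891,0.35,33.44,-33.9,5.56,0,0,-1.002,0.35,37.16,-37.67,6.18,0,0,-1.114,0.35]'

```text
t: 1.35
tcp_pos: [432.6, -159.4, 191.2]
eef_rot: [0.766, 0.642, -0.0, 0.0]
ft_force: [0.9, 0.4, 0.6]
grip_width: 0.351
grasp_force: 0.0
```

Emit:
move_arm --rows '[5.01,1.67,0.61,0,0,-0.111,0.35,10.03,3.35,1.22,0,0,-0.222,0.35,10.03,3.35,1.22,0,0,-0.222,0.35]'

```text
t: 1.72
tcp_pos: [484.3, -63.4, 179.0]
eef_rot: [0.689, 0.725, 0.001, -0.001]
ft_force: [-0.2, -0.5, -0.1]
grip_width: 0.351
grasp_force: 0.0
```

Run:
```python
from plan import *
import cv2
from rig import camera
from h import *
json.dump([[483,-68,180],down(2.5).as_quat().tolist()],open("cmd.json","w"))
o=[]
for n in("top","side"):
    p,_=camera(n);x,y=proj(n,[[484,-70,90]])[0].astype(int);o.append(cv2.resize(p[y-25:y+25,x-25:x+25,::-1],(400,400),interpolation=cv2.INTER_CUBIC))
cv2.imwrite("pics/c4.png",np.hstack(o));state()
go([([484,-68,86],down(2.5),.35,30)],settle=1)
```

```text
t 1.82 meas [482.7 -68.1 178.8] meas-cmd [-0.3 -0.1 -1.2] rot err deg [ 0.1 -0.  -0. ] F [ 0.1 -0.6 -0.7] w 0.351 gf 0.0 q [ 0.53  0.22 -0.53  1.99  0.13  0.97 -0.03]
t 1.82 meas [482.7 -68.1 178.8] meas-cmd [-0.3 -0.1 -1.2] rot err deg [ 0.1 -0.  -0. ] F [ 0.1 -0.6 -0.7] w 0.351 gf 0.0 q [ 0.53  0.22 -0.53  1.99  0.13  0.97 -0.03]
5 rows: [0,0.02,2.35,0,0,0,0.35,0,0.05,4.7,0,0,0,0.35,0,0.07,7.05,0,0,0,0.35,0,0.1,9.4,0,0,0,0.35,0,0.1,9.4,0,0,0,0.35]
```

View pics/c4.png

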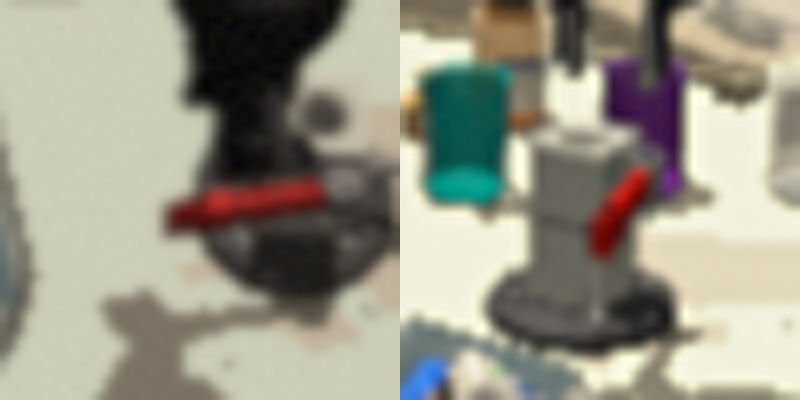

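The fingers straddle the pad in both views: the red pad is at (200,210) in the left crop and the fingertips sit above it. Descending, then swinging the lever.

Emit:
move_arm --rows '[0,0.02,2.35,0,0,0,0.35,0,0.05,4.7,0,0,0,0.35,0,0.07,7.05,0,0,0,0.35,0,0.1,9.4,0,0,0,0.35,0,0.1,9.4,0,0,0,0.35]' --squeeze 20

```text
t: 2.45
tcp_pos: [481.9, -69.9, 83.8]
eef_rot: [0.693, 0.721, -0.002, -0.002]
ft_force: [-0.1, -0.4, -0.4]
grip_width: 0.347
grasp_force: 0.0
```

Run:
```python
from plan import *
pv=np.array([486.3,-135]);w=[([484,-68,86],down(2.5),.2,30,1)]
for a in np.linspace(92.5,161,10)[1:]:
    w.append(([*(pv+67*np.array([np.cos(np.radians(a)),np.sin(np.radians(a))])),86],down(a-90),.2))
go(w,settle=1)
```

```text
t 2.45 meas [481.9 -69.9  83.8] meas-cmd [-2.1 -1.9 -2.2] rot err deg [ 0.3 -0.   0.2] F [-0.1 -0.4 -0.4] w 0.347 gf 0.0 q [ 0.48  0.35 -0.5   2.07  0.24  0.78 -0.13]
10 rows: [0,0,0,0,0,0,0.2,0,0,0,0,0,0,0.2,-0.07,-0.95,0,0,0,-0.133,0.2,-0.24,-1.82,0,0,0,-0.266,0.2,-0.53,-2.66,0,0,0,-0.399,0.2,-0.93,-3.46,0,0,0,-0.531,0.2,-1.43,-4.19,0,0,0,-0.664,0.2,-2.03,-4.85,0,0,0,-0.797,0.2,-2.7,-5.43,0,0,0,-0.93,0.2,-3.45,-5.92,0,0,0,-1.063,0.2]
2 rows: [-0.06,-0.88,0,0,0,-0.133,0.2,-0.06,-0.88,0,0,0,-0.133,0.2]
```

Emit:
move_arm --rows '[0,0,0,0,0,0,0.2,0,0,0,0,0,0,0.2,-0.07,-0.95,0,0,0,-0.133,0.2,-0.24,-1.82,0,0,0,-0.266,0.2,-0.53,-2.66,0,0,0,-0.399,0.2,-0.93,-3.46,0,0,0,-0.531,0.2,-1.43,-4.19,0,0,0,-0.664,0.2,-2.03,-4.85,0,0,0,-0.797,0.2,-2.7,-5.43,0,0,0,-0.93,0.2,-3.45,-5.92,0,0,0,-1.063,0.2]'

```text
t: 3.7
tcp_pos: [427.3, -104.8, 86.3]
eef_rot: [0.228, 0.974, 0.0, 0.001]
ft_force: [0.4, 2.0, 1.1]
grip_width: 0.202
grasp_force: 0.9
```

Emit:
move_arm --rows '[-0.06,-0.88,0,0,0,-0.133,0.2,-0.06,-0.88,0,0,0,-0.133,0.2]'

```text
t: 3.95
tcp_pos: [424.9, -111.0, 86.4]
eef_rot: [0.165, 0.986, 0.002, 0.002]
ft_force: [2.3, 6.2, -0.8]
grip_width: 0.195
grasp_force: 3.4
```

Run:
```python
from plan import *
p,R=state_c()
a=161.
pv=np.array([486.3,-135]);q=[*(pv+67*np.array([np.cos(np.radians(a)),np.sin(np.radians(a))]))]
# nudge 4 mm further along arc, then open, lift, go above the ioniser
t=np.array([-np.sin(np.radians(a)),np.cos(np.radians(a))])
ax=np.array([-.533,-.293,.794]);
go([([*(q+4*t),86],down(72),.2,30,1),([*q,86],down(71),.4,30,2),([*q,150],down(71),.4,30)],settle=1)
```

```text
t 3.95 meas [ 424.9 -111.    86.4] meas-cmd [1.9 2.1 0.4] rot err deg [-0.2 -0.2 -0. ] F [ 2.3  6.2 -0.8] w 0.195 gf 3.4 q [ 0.83  0.31 -0.76  2.17  0.31  0.76  1.11]
9 rows: [0,-0.4,0,0,0,-0.017,0.2,0,-0.4,0,0,0,-0.017,0.2,0,0,0,0,0,0,0.4,0,0,0,0,0,0,0.4,0,0,0,0,0,0,0.4,0,0,-2.13,0,0,0,0.4,0,0,-4.27,0,0,0,0.4,0,0,-6.4,0,0,0,0.4,0,0,-6.4,0,0,0,0.4]
```

Emit:
move_arm --rows '[0,-0.4,0,0,0,-0.017,0.2,0,-0.4,0,0,0,-0.017,0.2,0,0,0,0,0,0,0.4,0,0,0,0,0,0,0.4,0,0,0,0,0,0,0.4,0,0,-2.13,0,0,0,0.4,0,0,-4.27,0,0,0,0.4,0,0,-6.4,0,0,0,0.4,0,0,-6.4,0,0,0,0.4]'

```text
t: 5.08
tcp_pos: [424.1, -114.2, 150.6]
eef_rot: [0.166, 0.986, -0.001, 0.002]
ft_force: [0.8, -0.6, -0.2]
grip_width: 0.399
grasp_force: 0.0
```

```bash
cat >> plan.py <<'E'
AX=np.array([-.533,-.293,.794]);AX/=np.linalg.norm(AX);NY=np.array([-.438,.898,.037]);NY-=AX*(AX@NY);NY/=np.linalg.norm(NY)
C=np.array([435.3,325.0,143.7]);RG=Ro.from_matrix(np.c_[np.cross(-NY,-AX),-NY,-AX])
E
python3 - <<'E'
from plan import *
go([([420,40,250],down(10),.7,50),(C+125*AX,RG,.7,50)],settle=1)
E
```

```text
t 5.08 meas [ 424.1 -114.2  150.6] meas-cmd [ 1.1 -1.1  0.6] rot err deg [ 0.1 -0.2  0.1] F [ 0.8 -0.6 -0.2] w 0.399 gf 0.0 q [ 0.9   0.2  -0.81  2.12  0.19  0.89  1.22]
10 rows: [0.75,2.06,-1.43,0,0,0.152,0.7,1.5,4.11,-2.86,0,0,0.304,0.7,2.25,6.17,-4.29,0,0,0.456,0.7,3.01,8.22,-5.71,0,0,0.609,0.7,3.76,10.28,-7.14,0,0,0.761,0.7,4.51,12.33,-8.57,0,0,0.913,0.7,5.26,14.39,-10,0,0,1.065,0.7,6.7,16.81,-9.92,-0.075,0.036,1.204,0.7,8.13,19.24,-9.84,-0.151,0.073,1.342,0.7,9.57,21.66,-9.76,-0.23,0.11,1.478,0.7]
7 rows: [2.47,-1.25,0.51,-0.043,0.064,0.139,0.7,4.95,-2.5,1.02,-0.086,0.129,0.279,0.7,7.42,-3.75,1.54,-0.13,0.194,0.418,0.7,9.9,-5,2.05,-0.173,0.258,0.558,0.7,12.37,-6.25,2.56,-0.217,0.323,0.697,0.7,14.85,-7.5,3.08,-0.26,0.388,0.836,0.7,14.85,-7.5,3.08,-0.26,0.388,0.836,0.7]
```

Emit:
move_arm --rows '[0.75,2.06,-1.43,0,0,0.152,0.7,1.5,4.11,-2.86,0,0,0.304,0.7,2.25,6.17,-4.29,0,0,0.456,0.7,3.01,8.22,-5.71,0,0,0.609,0.7,3.76,10.28,-7.14,0,0,0.761,0.7,4.51,12.33,-8.57,0,0,0.913,0.7,5.26,14.39,-10,0,0,1.065,0.7,6.7,16.81,-9.92,-0.075,0.036,1.204,0.7,8.13,19.24,-9.84,-0.151,0.073,1.342,0.7,9.57,21.66,-9.76,-0.23,0.11,1.478,0.7]'

```text
t: 6.32
tcp_pos: [402.7, 122.9, 246.0]
eef_rot: [0.785, 0.608, 0.112, -0.033]
ft_force: [0.3, 0.6, 0.8]
grip_width: 0.701
grasp_force: 0.0
```

Emit:
move_arm --rows '[2.47,-1.25,0.51,-0.043,0.064,0.139,0.7,4.95,-2.5,1.02,-0.086,0.129,0.279,0.7,7.42,-3.75,1.54,-0.13,0.194,0.418,0.7,9.9,-5,2.05,-0.173,0.258,0.558,0.7,12.37,-6.25,2.56,-0.217,0.323,0.697,0.7,14.85,-7.5,3.08,-0.26,0.388,0.836,0.7,14.85,-7.5,3.08,-0.26,0.388,0.836,0.7]'

```text
t: 7.2
tcp_pos: [367.1, 289.3, 240.7]
eef_rot: [0.924, 0.21, 0.307, -0.089]
ft_force: [-0.2, -0.3, 0.8]
grip_width: 0.695
grasp_force: 0.0
```

Run:
```python
from plan import *
from h import *
from rig import camera
import cv2
state();o=[]
pv=np.array([486.3,-135])
for n in("top","side"):
    p,d=camera(n);np.savez(n+"1.npz",p=p,d=d);a=[]
    for X,h in(([410,310,160],28),([480,-120,90],22)):
        x,y=proj(n,[X])[0].astype(int);a.append(cv2.resize(p[y-h:y+h,x-h:x+h,::-1],(300,300),interpolation=cv2.INTER_CUBIC))
    o.append(np.hstack(a))
    P=cloud(n,d);X,Y,Z=np.moveaxis(P,2,0);hsv=cv2.cvtColor(p,cv2.COLOR_RGB2HSV)
    red=((hsv[...,0]<8)|(hsv[...,0]>172))&(hsv[...,1]>150)&(hsv[...,2]>90)&(X>390)&(X<540)&(Y>-170)&(Y<-20)&(Z>50)
    q=P[red];print('red',red.sum(),q.min(0).round(),q.max(0).round());l=cv2.fitLine(np.float32(q[:,:2]),cv2.DIST_HUBER,0,.01,.01).ravel();print(l,np.degrees(np.arctan2(l[1],l[0])))
cv2.imwrite("pics/c5.png",np.vstack(o))
```

```text
t 7.2 meas [367.1 289.3 240.7] meas-cmd [-1.6  0.8 -2.2] rot err deg [ 0.  -0.2 -0.2] F [-0.2 -0.3  0.8] w 0.695 gf 0.0 q [ 0.56 -0.49 -1.13  2.38 -0.89  0.44 -1.07]
red 49 [ 408. -138.   73.] [ 479. -101.   98.]
[ 9.2580152e-01 -3.7801000e-01  4.4080521e+02 -1.1560403e+02] -22.21047
red 5 [410. -96.  81.] [413. -93.  94.]
[  0.77275556   0.63470376 410.3994     -94.44542   ] 39.398014
```

View pics/c5.png

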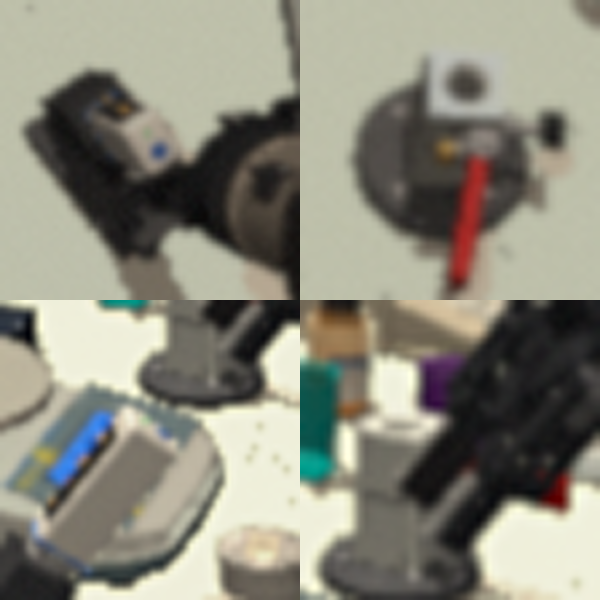

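The lever is at 1.4 rad (line at 158° world) and the ioniser is undisturbed, with its cap at (150,150) in the top-left crop. Now approaching along its axis and grasping.

Run:
```python
from plan import *
z=np.array([0,0,1.5])
go([(C+70*AX+z,RG,.7,35),(C+5*AX+z,RG,.7,18)],settle=2)
```

```text
t 7.3 meas [368.8 287.6 241.7] meas-cmd [ 0.2 -0.9 -1.2] rot err deg [-0.  -0.1 -0. ] F [-0.5 -0.2 -0.4] w 0.703 gf 0.0 q [ 0.57 -0.49 -1.13  2.38 -0.89  0.44 -1.07]
8 rows: [0.05,0,2.69,0,0,0,0.7,0.09,0,5.38,0,0,0,0.7,0.09,0,7,0,0,0,0.7,0.09,0,8.63,0,0,0,0.7,0.09,0,10.25,0,0,0,0.7,0.09,0,11.88,0,0,0,0.7,0.09,0,11.88,0,0,0,0.7,0.09,0,11.88,0,0,0,0.7]
```

Emit:
move_arm --rows '[0.05,0,2.69,0,0,0,0.7,0.09,0,5.38,0,0,0,0.7,0.09,0,7,0,0,0,0.7,0.09,0,8.63,0,0,0,0.7,0.09,0,10.25,0,0,0,0.7,0.09,0,11.88,0,0,0,0.7,0.09,0,11.88,0,0,0,0.7,0.09,0,11.88,0,0,0,0.7]'

```text
t: 8.3
tcp_pos: [402.3, 292.7, 203.0]
eef_rot: [0.925, 0.21, 0.302, -0.094]
ft_force: [0.2, -0.2, 0.2]
grip_width: 0.699
grasp_force: 0.0
```

Emit:
move_arm --rows '[0,0,0,0,0,0,0.42,0,0,0,0,0,0,0.38,0,0,0,0,0,0,0.34]' --squeeze 20

```text
t: 8.68
tcp_pos: [402.3, 292.6, 202.9]
eef_rot: [0.925, 0.21, 0.302, -0.094]
ft_force: [0.2, -0.1, -1.1]
grip_width: 0.342
grasp_force: 0.0
```

Run:
```python
from plan import *
state();print(manip.sense()["torque"])
```

```text
t 8.68 meas [402.3 292.6 202.9] meas-cmd [-30.3 -31.   53.8] rot err deg [ 0.7 -0.7  0. ] F [ 0.2 -0.1 -1.1] w 0.342 gf 0.0 q [ 0.73 -0.26 -1.36  2.37 -0.69  0.23 -1.22]
[-0.3399055   0.55405341 -0.04265573]
```

The arm was stopped short by joint limits: q3 at −1.36 and q6 at 0.23. I'll identify the kinematics from the logged poses and find a better arm configuration.

```bash
cat > kin.py <<'E'
import numpy as np,itertools
from scipy.spatial.transform import Rotation as Ro
def chain(q,s,c0,c7):
    e=lambda a,x:Ro.from_euler(a,x)
    L=[('z',c0+s[0]*q[0]),('y',s[1]*q[1]),('z',s[2]*q[2]),('y',s[3]*q[3]),('z',s[4]*q[4]),('y',s[5]*q[5]),('z',s[6]*q[6]+c7)]
    R=Ro.identity();out=[R]
    for a,x in L:R=R*e(a,x);out.append(R)
    return out
E
python3 - <<'E'
from kin import *
from plan import down,RG,manip
from scipy.optimize import least_squares
s8=manip.sense()
Q=[[1.19398684,.39912307,.04502923,1.53775246,-.01872608,1.20694374,-.05067947],[.53,.22,-.53,1.99,.13,.97,-.03],[.48,.35,-.5,2.07,.24,.78,-.13],[.83,.31,-.76,2.17,.31,.76,1.11],[.90,.20,-.81,2.12,.19,.89,1.22],[.57,-.49,-1.13,2.38,-.89,.44,-1.07],s8["joints"]]
P=np.array([[178.15,-624.54,252.36],[482.7,-68.1,178.8],[481.9,-69.9,83.8],[424.9,-111,86.4],[424.1,-114.2,150.6],[368.8,287.6,241.7],s8["tcp_pos"]])
RR=[Ro.from_quat(x) for x in([.990358846,.138522711,-.000173,-.000885772],[.689,.725,.001,-.001],[.693,.721,-.002,-.002],[.165,.986,.002,.002],[.166,.986,-.001,.002])]+[RG,Ro.from_quat(s8["eef_rot"])]
res=[]
for s in itertools.product([1,-1],repeat=7):
    f=lambda v:np.concatenate([(chain(q,s,*v)[-1].inv()*r).as_rotvec() for q,r in zip(Q,RR)])
    if s[1]!=1: continue
    for g in((0,0),(0,3.1),(3.1,0),(3.1,3.1),(-2.5,0),(-2.5,3.1),(-1.3,0),(1.5,1.5),(-1.5,1.5),(1.5,-1.5),(-1.5,-1.5)):
        r=least_squares(f,g,max_nfev=30);res.append((r.cost,s,r.x,r.fun))
res.sort(key=lambda a:a[0])
for r in res[:3]:print(r[:3],abs(r[3]).max())
c,s,x,_=res[0]
# links: base z ; after R1.. (x,y,z) in frames 2(after q2),4,6/7
A=[];b=[]
for q,p in zip(Q,P):
    Ch=chain(q,s,*x);A.append(np.hstack([np.eye(3)[:,2:],Ch[1].as_matrix()[:,:1],Ch[3].as_matrix()[:,[0,2]],Ch[5].as_matrix()[:,[0,2]],Ch[6].as_matrix()[:,[0]],Ch[6].as_matrix()[:,[2]]]));b.append(p)
A=np.vstack(A);b=np.concatenate(b);l,_,rk,sv=np.linalg.lstsq(A,b,rcond=1e-3);print('links z0,x1,x3,z3,x5,z5,x6,z6',l.round(1),rk,sv.round(2));print((A@l-b).reshape(-1,3).round(1))
E
```

```text
(np.float64(0.00019581815778652677), (-1, 1, -1, 1, -1, 1, -1), array([0.0049019, 1.5740157])) 0.015490512217079692
(np.float64(0.00019581815778652815), (-1, 1, -1, 1, -1, 1, -1), array([0.0049019, 1.5740157])) 0.015490512212348958
(np.float64(0.00019581815778652836), (-1, 1, -1, 1, -1, 1, -1), array([0.0049019, 1.5740157])) 0.015490512239860145
links z0,x1,x3,z3,x5,z5,x6,z6 [273.3  49.  -27.1 538.8  14.7 443.8 -10.2 363.8] 8 [5.2  4.94 1.67 0.99 0.61 0.57 0.3  0.19]
[[ 47.   12.7  -8.3]
 [ -1.3  11.6  -3.1]
 [  4.7  13.   12.9]
 [  1.1  -3.5  12.7]
 [ -6.8   1.1   0.4]
 [  4.1   6.  -16.3]
 [  1.3  -5.3   1.7]]
```

```bash
cat >> kin.py <<'E'
S=(-1,1,-1,1,-1,1,-1)
def basis(q):
    Ch=[r.as_matrix() for r in chain(q,S,0,np.pi/2)]
    return np.hstack([Ch[0][:,2:],Ch[1][:,:2],Ch[3],Ch[5],Ch[6]]),Ch[-1]
E
python3 - <<'E'
from kin import *
from plan import manip
s8=manip.sense()
Q=[[1.19398684,.39912307,.04502923,1.53775246,-.01872608,1.20694374,-.05067947],[.53,.22,-.53,1.99,.13,.97,-.03],[.48,.35,-.5,2.07,.24,.78,-.13],[.83,.31,-.76,2.17,.31,.76,1.11],[.90,.20,-.81,2.12,.19,.89,1.22],[.57,-.49,-1.13,2.38,-.89,.44,-1.07],s8["joints"]]
P=np.array([[178.15,-624.54,252.36],[482.7,-68.1,178.8],[481.9,-69.9,83.8],[424.9,-111,86.4],[424.1,-114.2,150.6],[368.8,287.6,241.7],s8["tcp_pos"]])
A=np.vstack([basis(q)[0] for q in Q]);b=P.ravel();
pri=np.array([317,81,0,0,0,400,0,0,400,0,0,250.])
w=.02
l=pri+np.linalg.lstsq(np.vstack([A,w*np.eye(12)]),np.r_[b-A@pri,np.zeros(12)],rcond=None)[0]
print(l.round(1));print((A@l-b).reshape(-1,3).round(1))
E
```

```text
[248.8   0.7 -12.9   5.8 -35.5 519.6  -4.    3.3 478.    7.4   3.3 305.6]
[[ 0.8  0.4  0.7]
 [-0.4 -2.6 -2.3]
 [-0.4  0.9  1.4]
 [ 1.4 -1.2  1.5]
 [-0.2  1.5 -1.4]
 [ 0.5 -1.   1.2]
 [-0.8  1.4 -1.1]]
```

```bash
cat >> kin.py <<'E'
LK=np.array([248.8,.7,-12.9,5.8,-35.5,519.6,-4,3.3,478,7.4,3.3,305.6])
LO=np.array([-2.82,-.49,-1.37,0,-1.36,.23,-2.94]);HI=np.array([2.82,2.23,1.46,2.46,4.5,2,2.94])
def fk(q):
    B,R=basis(q);return B@LK,R
def err(q,p,R):
    x,M=fk(q);return np.r_[(p-x)/1000,.5*(Ro.from_matrix(R.as_matrix()@M.T)).as_rotvec()]
def jac(q):
    p,R=fk(q);J=np.zeros((6,7))
    for i in range(7):
        d=np.array(q,float);d[i]+=1e-5;a,b=fk(d);J[:3,i]=(a-p)/1e-5/1000;J[3:,i]=Ro.from_matrix(b@R.T).as_rotvec()/1e-5
    return J
def sim(q,path,W=None):
    """min-norm tracking of dense list of (p,Rot)"""
    q=np.array(q,float)
    for p,R in path:
        for _ in range(2):
            x,M=fk(q);e=np.r_[(p-x)/1000,Ro.from_matrix(R.as_matrix()@M.T).as_rotvec()]
            q=np.clip(q+np.linalg.pinv(jac(q),rcond=.01)@e,LO,HI)
    return q
def dense(wps,n=12):
    from scipy.spatial.transform import Slerp
    o=[]
    for (p,R),(a,b) in zip(wps,wps[1:]):
        s=Slerp([0,1],Ro.concatenate([R,b]))
        o+=[(np.array(p)+(np.array(a)-p)*i/n,s(i/n)) for i in range(1,n+1)]
    return o
E
python3 - <<'E'
from kin import *
from plan import down,RG,AX,C,NY
from scipy.optimize import least_squares
q0=[1.194,.399,.045,1.538,-.019,1.207,-.051]
pv=np.array([486.3,-135]);arc=[([*(pv+67*np.array([np.cos(np.radians(a)),np.sin(np.radians(a))])),86],down(a-90)) for a in np.linspace(92.5,161,6)]
p0,R0=fk(q0)
w=[(p0,Ro.from_matrix(R0)),([483,-68,180],down(2.5)),([484,-68,86],down(2.5))]+arc
qa=sim(q0,dense(w[:2]));print(qa.round(2),'vs .53 .22 -.53 1.99 .13 .97 -.03')
qb=sim(qa,dense(w[1:]));print(qb.round(2),'vs .83 .31 -.76 2.17 .31 .76 1.11')
qc=sim(qb,dense([w[-1],(arc[-1][0][:2]+[150],down(71)),([420,40,250],down(10)),(C+125*AX,RG)]));print(qc.round(2),'vs .57 -.49 -1.13 2.38 -.89 .44 -1.07')
flip=RG*Ro.from_euler('z',np.pi)
for name,R1 in(("G",RG),("flip",flip)):
  for be in(0,10,20):
    # pitch tool about tool y so it is more vertical
    best=None
    for sgn in(1,-1):
        R=R1*Ro.from_rotvec([0,sgn*np.radians(be),0])
        if best is None or R.as_matrix()[2,2]<best.as_matrix()[2,2]:best=R
    R=best;g=C+2*AX-3*R.as_matrix()[:,2]
    for q3 in(-1.2,-.9,-.6,-.3,0,.3,.6):
        rs=[]
        for k,p in enumerate((g,g+95*AX)):
            ok=None
            for t in range(6):
                x0=np.random.default_rng(t).uniform(LO*.6,HI*.6);x0[2]=q3;x0[0]=-.65-q3
                x0=np.clip(x0,LO+.01,HI-.01)
                r=least_squares(lambda q:np.r_[err(q,p,R),.01*(q[2]-q3)],x0,bounds=(LO,HI))
                if np.linalg.norm(err(r.x,p,R))<.004 and abs(r.x[2]-q3)<.15:ok=r.x;break
            rs.append(ok)
        if all(x is not None for x in rs):print(name,be,q3,rs[0].round(2),rs[1].round(2))
E
```

```text
[ 0.53  0.21 -0.54  1.99  0.13  0.97 -0.03] vs .53 .22 -.53 1.99 .13 .97 -.03
[ 0.83  0.31 -0.76  2.17  0.31  0.76  1.11] vs .83 .31 -.76 2.17 .31 .76 1.11
[ 0.61 -0.49 -1.15  2.38 -0.97  0.47 -1.  ] vs .57 -.49 -1.13 2.38 -.89 .44 -1.07
G 10 -1.2 [ 0.28  0.29 -1.2   2.22  0.94  0.52 -2.73] [ 0.51 -0.2  -1.2   2.26 -0.19  0.49 -1.7 ]
G 10 -0.9 [ 0.04  0.2  -0.9   2.22  0.75  0.43 -2.58] [ 0.14 -0.12 -0.9   2.26  0.04  0.49 -1.94]
G 10 -0.6 [-0.23  0.15 -0.6   2.23  0.61  0.38 -2.46] [-0.19 -0.1  -0.6   2.26  0.14  0.5  -2.04]
G 10 -0.3 [-0.51  0.13 -0.3   2.24  0.5   0.35 -2.36] [-0.52 -0.1  -0.3   2.27  0.22  0.51 -2.11]
G 10 0 [-0.79  0.12 -0.    2.25  0.38  0.33 -2.25] [-0.84 -0.1  -0.    2.28  0.28  0.53 -2.18]
G 10 0.3 [-1.07  0.13  0.3   2.25  0.26  0.31 -2.14] [-1.16 -0.12  0.3   2.28  0.36  0.54 -2.25]
G 10 0.6 [-1.34  0.14  0.6   2.26  0.1   0.3  -1.99] [-1.49 -0.16  0.6   2.29  0.47  0.57 -2.34]
G 20 -1.2 [ 0.27  0.38 -1.2   2.1   0.7   0.71 -2.47] [ 0.44 -0.01 -1.2   2.14  0.07  0.71 -1.93]
G 20 -0.9 [ 0.05  0.27 -0.9   2.1   0.49  0.62 -2.3 ] [ 0.13 -0.01 -0.9   2.14  0.0
[... 1700 characters left out ...]
lip 20 -1.2 [ 0.27  0.38 -1.2   2.1   0.7   0.71  0.67] [ 0.44 -0.01 -1.2   2.14  0.07  0.71  1.21]
flip 20 -0.9 [ 0.05  0.27 -0.9   2.1   0.49  0.62  0.85] [ 0.13 -0.01 -0.9   2.14  0.07  0.71  1.2 ]
flip 20 -0.6 [-0.21  0.21 -0.6   2.11  0.34  0.58  0.98] [-0.17 -0.02 -0.6   2.15  0.08  0.71  1.19]
flip 20 -0.3 [-0.48  0.19 -0.3   2.12  0.22  0.55  1.09] [-0.48 -0.02 -0.3   2.15  0.08  0.71  1.18]
flip 20 0 [-0.75  0.18 -0.    2.13  0.1   0.54  1.19] [-0.79 -0.03 -0.    2.16  0.1   0.71  1.17]
flip 20 0.3 [-1.02  0.18  0.3   2.14 -0.01  0.53  1.29] [-1.09 -0.04  0.3   2.17  0.12  0.72  1.15]
flip 20 0.6 [-1.28  0.2   0.6   2.15 -0.15  0.53  1.42] [-1.4  -0.06  0.6   2.17  0.15  0.72  1.12]
```

The min-norm model reproduces the arm's motion well. Pitching the tool about 20° relative to the bar makes the grasp reachable, so I'll simulate the whole transfer.

```bash
cat >> plan.py <<'E'
_a=[RG*Ro.from_rotvec([0,s*np.radians(20),0]) for s in(1,-1)]
R20=min(_a,key=lambda r:r.as_matrix()[2,2]); F20=R20*Ro.from_euler('z',np.pi)
GP=C+8*AX            # grasp point on the bar (62 above collar)
G20=GP-3*R20.as_matrix()[:,2]
RION=Ro.from_matrix(np.c_[np.cross(NY,AX),NY,AX])   # ioniser orientation in cradle
HOLE=np.array([517.7,-131.5])
def up(yaw,Rt):  # tool rotation when the ioniser stands upright with window at yaw
    return Ro.from_euler('z',np.radians(yaw))*RION.inv()*Rt
def tcp(hc,yaw,Rt): # tcp when upright, collar underside at height hc over the hole
    R=up(yaw,Rt);return np.array([*HOLE,hc+62])-3*R.as_matrix()[:,2],R
E
python3 - <<'E'
from kin import *
from plan import *
q=manip.sense()["joints"];p,M=fk(q);print(p,manip.sense()["tcp_pos"])
for Rt,nm in((R20,'G'),(F20,'F')):
    r0=(p,Ro.from_matrix(M));y=59
    hp,hR=tcp(185,y,Rt);hp2,_=tcp(100,y,Rt)
    W=[r0,(p+60*AX+[0,0,30],r0[1]),(G20+110*AX,Rt),(G20,Rt),(G20+100*AX,Rt),(G20+100*AX+[30,-60,80],Rt),([500,0,330],hR),(hp+[0,0,30],hR),(hp,hR),(hp2,hR)]
    qq=q;print(nm)
    for a,b in zip(W,W[1:]):
        qq=sim(qq,dense([a,b],15));print(qq.round(2),np.linalg.norm(err(qq,*b)).round(4))
E
```

```text
[401.51625849 294.06834654 201.93762331] [402.34193685 292.56259913 202.94734262]
G
[ 0.45 -0.48 -0.96  2.33 -0.74  0.53 -1.17] 0.0
[ 0.88 -0.35 -1.37  2.14 -0.49  0.8  -1.38] 0.0169
[ 0.29  0.36 -1.21  2.1   0.68  0.71 -2.45] 0.0
[ 0.63 -0.09 -1.33  2.14 -0.07  0.72 -1.79] 0.0
[ 0.55 -0.22 -0.99  2.04 -0.27  0.93 -1.45] 0.0
[ 0.53  0.31 -0.95  1.65  0.44  1.61 -1.02] 0.0
[ 0.69  0.36 -0.87  1.69  0.53  1.48 -0.85] 0.0
[ 0.68  0.39 -0.86  1.73  0.56  1.44 -0.88] 0.0
[ 0.64  0.48 -0.83  1.81  0.64  1.31 -0.98] 0.0
F
[ 0.45 -0.48 -0.96  2.33 -0.74  0.53 -1.17] 0.0
[-0.21 -0.07 -0.55  2.15  0.03  0.75  1.23] 0.0
[-0.27  0.19 -0.53  2.12  0.29  0.58  1.02] 0.0
[-0.21 -0.05 -0.56  2.15  0.05  0.73  1.21] 0.0
[-0.14 -0.14 -0.42  2.05 -0.08  0.92  1.49] 0.0
[-0.02  0.21 -0.25  1.67  0.29  1.53  2.28] 0.0
[ 0.13  0.26 -0.16  1.71  0.34  1.38  2.47] 0.0
[ 0.13  0.28 -0.16  1.75  0.35  1.32  2.45] 0.0
[ 0.12  0.37 -0.16  1.83  0.38  1.17  2.38] 0.0
```

Run:
```python
from plan import *
s=manip.sense();json.dump([list(s["tcp_pos"]),list(s["eef_rot"])],open("cmd.json","w"))
p,R=state_c()
go([(p+60*AX+[0,0,30],R,.7,30)],settle=1)
```

```text
t 8.68 meas [402.3 292.6 202.9] meas-cmd [0. 0. 0.] rot err deg [0. 0. 0.] F [ 0.2 -0.1 -1.1] w 0.342 gf 0.0 q [ 0.73 -0.26 -1.36  2.37 -0.69  0.23 -1.22]
4 rows: [0.57,-0.07,-2.8,0,0,0,0.7,1.15,-0.15,-5.6,0,0,0,0.7,1.72,-0.22,-8.4,0,0,0,0.7,1.72,-0.22,-8.4,0,0,0,0.7]
```

Emit:
move_arm --rows '[0.57,-0.07,-2.8,0,0,0,0.4,1.15,-0.15,-5.6,0,0,0,0.4,1.72,-0.22,-8.4,0,0,0,0.7,1.72,-0.22,-8.4,0,0,0,0.7]'

```text
t: 9.18
tcp_pos: [370.9, 275.5, 282.6]
eef_rot: [0.924, 0.21, 0.304, -0.094]
ft_force: [0.3, -0.4, -0.3]
grip_width: 0.704
grasp_force: 0.0
```

Run:
```python
from plan import *
from kin import sim,dense
state()
go([(G20+115*AX,F20,.7,50)],settle=1)
```

```text
t 9.18 meas [370.9 275.5 282.6] meas-cmd [0.5 0.5 2.1] rot err deg [-0.   0.2 -0.1] F [ 0.3 -0.4 -0.3] w 0.704 gf 0.0 q [ 0.41 -0.47 -0.93  2.33 -0.7   0.53 -1.2 ]
t 9.18 meas [370.9 275.5 282.6] meas-cmd [0.5 0.5 2.1] rot err deg [-0.   0.2 -0.1] F [ 0.3 -0.4 -0.3] w 0.704 gf 0.0 q [ 0.41 -0.47 -0.93  2.33 -0.7   0.53 -1.2 ]
10 rows: [-0.1,-0.06,0.17,0.028,-0.001,-0.163,0.7,-0.19,-0.12,0.34,0.056,-0.002,-0.326,0.7,-0.29,-0.17,0.51,0.083,-0.003,-0.489,0.7,-0.38,-0.23,0.68,0.111,-0.004,-0.652,0.7,-0.48,-0.29,0.85,0.139,-0.005,-0.814,0.7,-0.58,-0.35,1.02,0.167,-0.006,-0.977,0.7,-0.67,-0.4,1.2,0.194,-0.007,-1.14,0.7,-0.77,-0.46,1.37,0.222,-0.009,-1.303,0.7,-0.86,-0.52,1.54,0.25,-0.01,-1.466,0.7,-0.96,-0.58,1.71,0.278,-0.011,-1.629,0.7]
10 rows: [0.03,-0.06,0.19,0.027,-0.001,-0.163,0.7,0.06,-0.12,0.38,0.055,-0.002,-0.326,0.7,0.09,-0.18,0.58,0.083,-0.003,-0.488,0.7,0.13,-0.24,0.77,0.111,-0.004,-0.651,0.7,0.16,-0.3,0.96,0.138,-0.006,-0.814,0.7,0.19,-0.36,1.15,0.166,-0.007,-0.977,0.7,0.22,-0.42,1.35,0.194,-0.008,-1.14,0.7,0.25,-0.48,1.54,0.222,-0.009,-1.303,0.7,0.29,-0.54,1.73,0.249,-0.01,-1.466,0.7,0.29,-0.54,1.73,0.249,-0.01,-1.466,0.7]
```

Emit:
move_arm --rows '[-0.1,-0.06,0.17,0.028,-0.001,-0.163,0.7,-0.19,-0.12,0.34,0.056,-0.002,-0.326,0.7,-0.29,-0.17,0.51,0.083,-0.003,-0.489,0.7,-0.38,-0.23,0.68,0.111,-0.004,-0.652,0.7,-0.48,-0.29,0.85,0.139,-0.005,-0.814,0.7,-0.58,-0.35,1.02,0.167,-0.006,-0.977,0.7,-0.67,-0.4,1.2,0.194,-0.007,-1.14,0.7,-0.77,-0.46,1.37,0.222,-0.009,-1.303,0.7,-0.86,-0.52,1.54,0.25,-0.01,-1.466,0.7,-0.96,-0.58,1.71,0.278,-0.011,-1.629,0.7]'

```text
t: 10.42
tcp_pos: [369.3, 282.0, 259.8]
eef_rot: [0.463, 0.852, 0.241, 0.041]
ft_force: [0.5, 0.0, 0.4]
grip_width: 0.698
grasp_force: 0.0
```

Emit:
move_arm --rows '[0.03,-0.06,0.19,0.027,-0.001,-0.163,0.7,0.06,-0.12,0.38,0.055,-0.002,-0.326,0.7,0.09,-0.18,0.58,0.083,-0.003,-0.488,0.7,0.13,-0.24,0.77,0.111,-0.004,-0.651,0.7,0.16,-0.3,0.96,0.138,-0.006,-0.814,0.7,0.19,-0.36,1.15,0.166,-0.007,-0.977,0.7,0.22,-0.42,1.35,0.194,-0.008,-1.14,0.7,0.25,-0.48,1.54,0.222,-0.009,-1.303,0.7,0.29,-0.54,1.73,0.249,-0.01,-1.466,0.7,0.29,-0.54,1.73,0.249,-0.01,-1.466,0.7]'

```text
t: 11.68
tcp_pos: [368.2, 289.0, 242.9]
eef_rot: [-0.22, 0.964, 0.052, 0.142]
ft_force: [0.6, -0.2, 0.4]
grip_width: 0.701
grasp_force: 0.0
```

Run:
```python
from plan import *
state()
# resync the commanded pose to the measured one plus ~1 mm sag
s=manip.sense();json.dump([list(np.array(s["tcp_pos"])+[0,0,1]),list(s["eef_rot"])],open("cmd.json","w"))
z=np.array([0,0,1.])
go([(G20+65*AX+z,F20,.7,30),(G20+z,F20,.7,16)],settle=2)
```

```text
t 11.68 meas [368.2 289.  242.9] meas-cmd [-0.7  0.5 -1.3] rot err deg [-0.1  0.1  0. ] F [ 0.6 -0.2  0.4] w 0.701 gf 0.0 q [-0.27 -0.08 -0.5   2.16  0.03  0.76  1.23]
t 11.68 meas [368.2 289.  242.9] meas-cmd [ 0.  0. -1.] rot err deg [0. 0. 0.] F [ 0.6 -0.2  0.4] w 0.701 gf 0.0 q [-0.27 -0.08 -0.5   2.16  0.03  0.76  1.23]
9 rows: [-0.9,-0.04,2.29,0.001,-0.001,0,0.7,-1.81,-0.08,4.58,0.001,-0.002,0,0.7,-2.25,-0.08,5.8,0.001,-0.002,0,0.7,-2.7,-0.08,7.02,0.001,-0.002,0,0.7,-3.15,-0.08,8.24,0.001,-0.002,0,0.7,-3.59,-0.09,9.46,0.001,-0.002,0,0.7,-4.04,-0.09,10.68,0.001,-0.002,0,0.7,-4.04,-0.09,10.68,0.001,-0.002,0,0.7,-4.04,-0.09,10.68,0.001,-0.002,0,0.7]
```

Emit:
move_arm --rows '[-0.9,-0.04,2.29,0,0,0,0.7,-1.81,-0.08,4.58,0,0,0,0.7,-2.25,-0.08,5.8,0,0,0,0.7,-2.7,-0.08,7.02,0,0,0,0.7,-3.15,-0.08,8.24,0,0,0,0.7,-3.59,-0.09,9.46,0,0,0,0.7,-4.04,-0.09,10.68,0,0,0,0.7,-4.04,-0.09,10.68,0,0,0,0.7,-4.04,-0.09,10.68,0,0,0,0.7]'

```text
t: 12.8
tcp_pos: [431.2, 321.7, 154.5]
eef_rot: [-0.22, 0.964, 0.052, 0.143]
ft_force: [-0.5, 0.5, -0.3]
grip_width: 0.7
grasp_force: 0.0
```

Emit:
move_arm --rows '[0,0,0,0,0,0,0.42,0,0,0,0,0,0,0.38,0,0,0,0,0,0,0.34]' --squeeze 20

```text
t: 13.18
tcp_pos: [431.3, 321.8, 154.8]
eef_rot: [-0.22, 0.963, 0.052, 0.144]
ft_force: [-0.9, 0.9, 0.1]
grip_width: 0.341
grasp_force: 0.2
```

Run:
```python
from plan import *
state();print(manip.sense()["torque"])
```

```text
t 13.18 meas [431.3 321.8 154.8] meas-cmd [ 1.  -0.3  0.9] rot err deg [-0.  -0.1 -0. ] F [-0.9  0.9  0.1] w 0.341 gf 0.2 q [-0.31  0.18 -0.49  2.12  0.28  0.57  1.03]
[-0.04087769  0.30108022 -0.01335388]
```

Emit:
move_arm --rows '[0,0,0,0,0,0,0.3,0,0,0,0,0,0,0.2,0,0,0,0,0,0,0.2]' --squeeze 70

```text
t: 13.55
tcp_pos: [431.2, 322.1, 154.9]
eef_rot: [-0.22, 0.963, 0.052, 0.144]
ft_force: [-2.5, -0.6, 5.5]
grip_width: 0.318
grasp_force: 68.7
```

Run:
```python
from plan import *
state();print(manip.sense()["torque"])
p,R=state_c()
go([(p+8*AX,F20,.2,4),(p+105*AX,F20,.2,20)],settle=1)
```

```text
t 13.55 meas [431.2 322.1 154.9] meas-cmd [ 0.9 -0.1  1. ] rot err deg [-0.  -0.1 -0. ] F [-2.5 -0.6  5.5] w 0.318 gf 68.7 q [-0.31  0.18 -0.49  2.12  0.28  0.57  1.03]
[-0.04035718  0.65830722  0.16452974]
t 13.55 meas [431.2 322.1 154.9] meas-cmd [ 0.9 -0.1  1. ] rot err deg [-0.  -0.1 -0. ] F [-2.5 -0.6  5.5] w 0.318 gf 68.7 q [-0.31  0.18 -0.49  2.12  0.28  0.57  1.03]
9 rows: [0.09,0,-0.25,0,0,0,0.2,0.18,0,-0.5,0,0,0,0.2,0.27,0,-0.75,0,0,0,0.2,0.94,0,-2.57,0,0,0,0.2,1.6,0,-4.4,0,0,0,0.2,2.26,0,-6.22,0,0,0,0.2,2.93,0,-8.04,0,0,0,0.2,3.59,0,-9.87,0,0,0,0.2,3.59,0,-9.87,0,0,0,0.2]
```

Emit:
move_arm --rows '[0.09,0,-0.25,0,0,0,0.2,0.18,0,-0.5,0,0,0,0.2,0.27,0,-0.75,0,0,0,0.2,0.94,0,-2.57,0,0,0,0.2,1.6,0,-4.4,0,0,0,0.2,2.26,0,-6.22,0,0,0,0.2,2.93,0,-8.04,0,0,0,0.2,3.59,0,-9.87,0,0,0,0.2,3.59,0,-9.87,0,0,0,0.2]'

```text
t: 14.68
tcp_pos: [374.8, 289.9, 238.0]
eef_rot: [-0.219, 0.964, 0.051, 0.143]
ft_force: [-0.1, 0.6, -2.0]
grip_width: 0.319
grasp_force: 69.5
```

Run:
```python
from plan import *
p,R=state_c()
hp,hR=tcp(200,59,F20)
go([(p+[30,-60,90],F20,.2,45),([500,0,345],hR,.2,45),(hp+[-120,60,60],hR,.2,45)],settle=1)
print(hp,hR.as_matrix()[:,2])
```

```text
t 14.68 meas [374.8 289.9 238. ] meas-cmd [ 0.5 -1.5  0.7] rot err deg [ 0.1 -0.   0. ] F [-0.1  0.6 -2. ] w 0.319 gf 69.5 q [-0.25 -0.06 -0.52  2.15  0.04  0.74  1.22]
10 rows: [-0.94,-2.12,-2.93,0,0,0,0.2,-1.88,-4.24,-5.87,0,0,0,0.2,-2.83,-6.37,-8.8,0,0,0,0.2,-2.71,-10.52,-9.31,0.009,0.107,-0.097,0.2,-2.6,-14.67,-9.82,0.017,0.215,-0.195,0.2,-2.49,-18.82,-10.33,0.025,0.323,-0.292,0.2,-2.38,-22.97,-10.83,0.034,0.43,-0.39,0.2,-2.27,-27.12,-11.34,0.042,0.538,-0.487,0.2,-2.15,-31.27,-11.85,0.05,0.645,-0.585,0.2,1.94,-31.92,-12.45,0.05,0.645,-0.585,0.2]
3 rows: [3.3,1.69,1.92,0,0,0,0.2,6.61,3.39,3.84,0,0,0,0.2,6.61,3.39,3.84,0,0,0,0.2]
[ 518.22846019 -130.62049455  264.81907786] [-0.1761534  -0.29316848 -0.93969262]
```

Emit:
move_arm --rows '[-0.94,-2.12,-2.93,0,0,0,0.2,-1.88,-4.24,-5.87,0,0,0,0.2,-2.83,-6.37,-8.8,0,0,0,0.2,-2.71,-10.52,-9.31,0.009,0.107,-0.097,0.2,-2.6,-14.67,-9.82,0.017,0.215,-0.195,0.2,-2.49,-18.82,-10.33,0.025,0.323,-0.292,0.2,-2.38,-22.97,-10.83,0.034,0.43,-0.39,0.2,-2.27,-27.12,-11.34,0.042,0.538,-0.487,0.2,-2.15,-31.27,-11.85,0.05,0.645,-0.585,0.2,-2.15,-31.27,-11.85,0.05,0.645,-0.585,0.2]'

```text
t: 15.92
tcp_pos: [502.0, -2.8, 342.9]
eef_rot: [-0.483, 0.858, -0.085, -0.153]
ft_force: [-0.1, 0.3, -2.2]
grip_width: 0.325
grasp_force: 69.5
```

Run:
```python
from plan import *
hp,hR=tcp(200,59,F20)
json.dump([[500,0,345],hR.as_quat().tolist()],open("cmd.json","w"))
go([(hp,hR,.2,40)],settle=1)
```

```text
t 15.93 meas [502.   -2.8 342.9] meas-cmd [ 2.  -2.8 -2.1] rot err deg [-0.2  0.2  0.2] F [-0.1  0.3 -2.2] w 0.325 gf 69.5 q [-0.07  0.21 -0.19  1.64  0.28  1.56  2.29]
5 rows: [1.72,-2.07,2.76,0,0,0,0.2,3.45,-4.14,5.52,0,0,0,0.2,5.17,-6.22,8.28,0,0,0,0.2,6.9,-8.29,11.04,0,0,0,0.2,6.9,-8.29,11.04,0,0,0,0.2]
```

Emit:
move_arm --rows '[1.72,-2.07,2.76,0,0,0,0.2,3.45,-4.14,5.52,0,0,0,0.2,5.17,-6.22,8.28,0,0,0,0.2,6.9,-8.29,11.04,0,0,0,0.2,6.9,-8.29,11.04,0,0,0,0.2]'

```text
t: 16.55
tcp_pos: [517.1, -133.8, 262.9]
eef_rot: [-0.483, 0.858, -0.084, -0.153]
ft_force: [-0.1, -0.3, -0.9]
grip_width: 0.319
grasp_force: 69.5
```

Run:
```python
from plan import *
from h import *
from rig import camera
import cv2
o=[]
for n in("top","side"):
    p,d=camera(n);np.savez(n+"2.npz",p=p,d=d)
    x,y=proj(n,[[518,-131,180]])[0].astype(int);h=32;I=cv2.resize(p[y-h:y+h,x-25:x+25,::-1],(400,512),interpolation=cv2.INTER_CUBIC)
    o.append(I)
    q=proj(n,[[*HOLE,z] for z in(100,120,200,302)]);print(n,((q-[x-25,y-h]+.5)*8).round().tolist())
    for a in q:pass
cv2.imwrite("pics/c6.png",np.hstack(o));state()
```

```text
top [[178.0, 347.0], [185.0, 327.0], [214.0, 241.0], [255.0, 119.0]]
side [[208.0, 410.0], [209.0, 373.0], [212.0, 222.0], [217.0, 21.0]]
t 16.65 meas [ 518.8 -130.3  264.6] meas-cmd [ 0.6  0.3 -0.3] rot err deg [-0.1 -0.1 -0. ] F [-0.4  0.  -1.2] w 0.321 gf 69.5 q [ 0.08  0.27 -0.11  1.73  0.33  1.35  2.47]
```

View pics/c6.png

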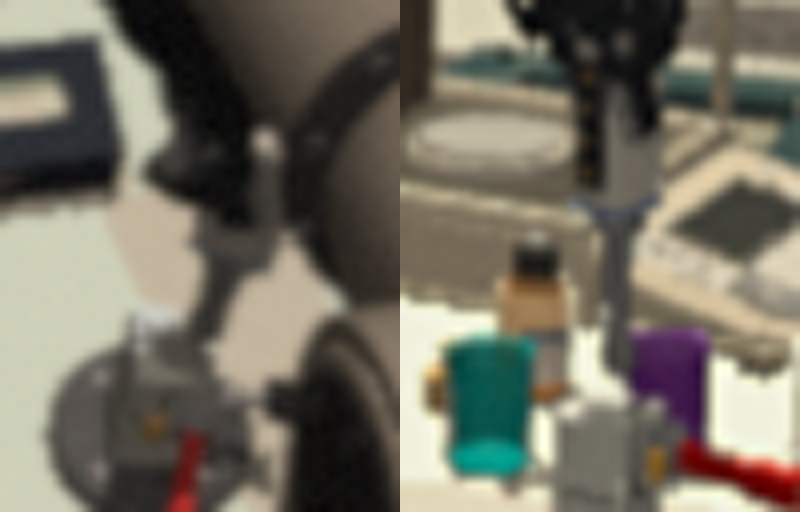

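The side crop shows the shank leaning slightly: its nose is at (620,375) against a predicted 609. I'll measure its axis by triangulating the shank's centreline across the two views.

```bash
cat > shank.py <<'E'
from h import *
def axis(tag,cx,cy,z0,z1,r=28,verb=1):
    N=[];cc=[]
    for n in("top","side"):
        f=np.load(n+tag+".npz");P=cloud(n,f["d"]);X,Y,Z=np.moveaxis(P,2,0)
        m=(abs(X-cx)<r)&(abs(Y-cy)<r)&(Z>z0)&(Z<z1)
        k,L,S,_=cv2.connectedComponentsWithStats(m.astype(np.uint8));j=1+S[1:,4].argmax();m=L==j
        rows=[(np.flatnonzero(m[v]).mean(),v,m[v].sum()) for v in range(384) if m[v].sum()>=3]
        if verb:print(n,m.sum(),[int(a[2]) for a in rows])
        w=np.median([a[2] for a in rows]);rows=np.array([a[:2] for a in rows if abs(a[2]-w)<=1.5])
        a,b=np.polyfit(rows[:,1],rows[:,0],1);v=np.array([rows[0,1],rows[-1,1]]);c,d=rays(n,np.c_[a*v+b,v])
        nn=np.cross(d[0],d[1]);N.append(nn/np.linalg.norm(nn));cc.append(c)
    A=np.array(N);b=[N[0]@cc[0],N[1]@cc[1]]
    def at(z):return np.r_[np.linalg.solve(A[:,:2],b-A[:,2]*z),z]
    return at
E
python3 - <<'E'
from shank import *
at=axis("2",518,-131,128,192)
for z in(120,150,200):print(at(z).round(1))
d=at(200)-at(120);print('tilt deg x,y',np.degrees(d[:2]/80).round(2))
E
```

```text
top 38 [3, 5, 5, 4, 4, 6, 5, 4]
side 65 [5, 5, 5, 4, 4, 4, 4, 4, 4, 4, 4, 4, 4, 4, 4]
[ 518.2 -142.5  120. ]
[ 517.2 -140.2  150. ]
[ 515.6 -136.4  200. ]
tilt deg x,y [-1.81  4.38]
```

Run:
```python
from shank import *
from plan import *
at=axis("2",518,-131,128,192,verb=0);k=at(200);d=(at(200)-at(120))/80
Rc=Ro.from_rotvec([d[1],-d[0],0]);p,R=state_c()
go([(Rc.apply(p-k)+[*HOLE,200],Rc*R,.2,6)],settle=2)
```

```text
t 16.65 meas [ 518.8 -130.3  264.6] meas-cmd [ 0.6  0.3 -0.3] rot err deg [-0.1 -0.1 -0. ] F [-0.4  0.  -1.2] w 0.321 gf 69.5 q [ 0.08  0.27 -0.11  1.73  0.33  1.35  2.47]
3 rows: [-0.19,-0.36,-0.08,-0.062,-0.049,-0.023,0.2,-0.19,-0.36,-0.08,-0.062,-0.049,-0.023,0.2,-0.19,-0.36,-0.08,-0.062,-0.049,-0.023,0.2]
```

Emit:
move_arm --rows '[-0.19,-0.36,-0.08,-0.062,-0.049,-0.023,0.2,-0.19,-0.36,-0.08,-0.062,-0.049,-0.023,0.2,-0.19,-0.36,-0.08,-0.062,-0.049,-0.023,0.2]'

```text
t: 17.02
tcp_pos: [523.4, -130.0, 265.6]
eef_rot: [-0.492, 0.857, -0.045, -0.146]
ft_force: [0.6, 0.8, -2.1]
grip_width: 0.317
grasp_force: 69.7
```

```bash
cat > look.py <<'E'
from shank import *
from plan import *
from rig import camera
def look(tag,z0=128,z1=192):
    for n in("top","side"):
        p,d=camera(n);np.savez(n+tag+".npz",p=p,d=d)
    at=axis(tag,518,-131,z0,z1,verb=1);s=manip.sense()
    k=at(200)-s["tcp_pos"];d=(at(200)-at(120))/80;print('collar200',at(200).round(1),'nose',at(120).round(1),'tilt',np.degrees(d[:2]).round(2));return at
E
python3 - <<'E'
from look import *
at=look("3");state()
p,R=state_c();go([(p+[2,-2,-2],R,.2,6)],settle=1)
E
```

```text
top 49 [4, 5, 6, 5, 6, 5, 6, 5, 4]
side 61 [3, 4, 4, 4, 4, 4, 4, 4, 4, 4, 4, 4, 4, 4, 4]
collar200 [ 519.3 -128.6  200. ] nose [ 516.2 -125.3  120. ] tilt [ 2.25 -2.39]
t 17.12 meas [ 523.2 -130.1  265.5] meas-cmd [0.8 0.6 0.5] rot err deg [ 0.  -0.  -0.1] F [-0.9  1.  -2.1] w 0.319 gf 69.7 q [ 0.12  0.3  -0.11  1.68  0.26  1.38  2.55]
t 17.12 meas [ 523.2 -130.1  265.5] meas-cmd [0.8 0.6 0.5] rot err deg [ 0.  -0.  -0.1] F [-0.9  1.  -2.1] w 0.319 gf 69.7 q [ 0.12  0.3  -0.11  1.68  0.26  1.38  2.55]
2 rows: [0.01,-0.29,0.19,0,0,0,0.2,0.01,-0.29,0.19,0,0,0,0.2]
```

Emit:
move_arm --rows '[0.01,-0.29,0.19,0,0,0,0.2,0.01,-0.29,0.19,0,0,0,0.2]'

```text
t: 17.38
tcp_pos: [525.3, -133.2, 263.2]
eef_rot: [-0.492, 0.857, -0.045, -0.146]
ft_force: [0.4, 0.2, -2.3]
grip_width: 0.317
grasp_force: 69.7
```

```bash
cat > cyl.py <<'E'
from look import *
from scipy.optimize import least_squares
def pts(tag,pose,z0=126,z1=194):
    out=[]
    for n in("top","side"):
        f=np.load(n+tag+".npz");P=cloud(n,f["d"]);X,Y,Z=np.moveaxis(P,2,0)
        m=(abs(X-518)<30)&(abs(Y+131)<30)&(Z>z0)&(Z<z1)
        k,L,S,_=cv2.connectedComponentsWithStats(m.astype(np.uint8));m=L==1+S[1:,4].argmax()
        q=P[m];out.append(pose[1].inv().apply(q-pose[0]))
    return out
def fit(T,v0,ws=(1,1)):
    A=np.concatenate([t[0] for t in T]);B=np.concatenate([t[1] for t in T]);Q=np.vstack([A,B])
    # line in tool frame: points c + s*z', params: perp offsets at 2 stations along nominal axis v0 from grasp
    e1=np.cross(v0,[0,1,0]);e1/=np.linalg.norm(e1);e2=np.cross(v0,e1);g=np.array([0,0,3.])
    def line(x):
        a=g+60*v0+x[0]*e1+x[1]*e2;b=g+145*v0+x[2]*e1+x[3]*e2;return a,(b-a)/np.linalg.norm(b-a)
    def f(x,Q=Q):
        a,u=line(x);r=Q-a;return np.linalg.norm(r-np.outer(r@u,u),axis=1)-9
    s=least_squares(f,np.zeros(4),loss='soft_l1',f_scale=1.5)
    n=len(A);print('x',s.x.round(2),'rms top',f(s.x,A).std().round(2),f(s.x,A).mean().round(2),'side',f(s.x,B).std().round(2),f(s.x,B).mean().round(2),len(A),len(B))
    return line(s.x)
E
python3 - <<'E'
from cyl import *
look("4",124,190);s=manip.sense();p4=(np.array(s["tcp_pos"]),Ro.from_quat(s["eef_rot"]));state()
p3=(np.array([523.2,-130.1,265.5]),Ro.from_quat(json.load(open("cmd.json"))[1]))
p2=(np.array([518.8,-130.3,264.6]),tcp(200,59,F20)[1])
v0=p2[1].inv().apply([0,0,-1.])
T=[pts("2",p2),pts("3",p3),pts("4",p4,124,190)]
for t,p in zip(T,(p2,p3,p4)):
    a,u=fit([t],v0);w=p[1].apply(u);print('  world dir',w.round(3),'pt at collar',(p[1].apply(a)+p[0]).round(1))
a,u=fit(T,v0)
for p in(p2,p3,p4):
    w=p[1].apply(u);print(' all: world dir',w.round(3),'collar pt',(p[1].apply(a)+p[0]).round(1),'nose',(p[1].apply(a+80*u)+p[0]).round(1))
print(a.tolist(),u.tolist(),v0)
E
```

```text
top 47 [5, 6, 5, 5, 5, 5, 5, 5, 4]
side 69 [4, 4, 4, 5, 5, 5, 5, 4, 3, 3, 3, 4, 5, 5, 5, 4]
collar200 [ 521.9 -135.5  200. ] nose [ 519.  -128.2  120. ] tilt [ 2.11 -5.22]
t 17.48 meas [ 525.3 -133.2  263.3] meas-cmd [ 0.9 -0.5  0.3] rot err deg [-0. -0. -0.] F [ 0.   0.1 -0.8] w 0.317 gf 69.7 q [ 0.12  0.3  -0.1   1.68  0.26  1.38  2.55]
x [-4.6  -0.52 -6.91  1.38] rms top 2.69 -0.42 side 2.96 0.49 40 71
  world dir [ 0.005 -0.035 -0.999] pt at collar [ 515.5 -134.9  201.8]
x [-3.48  1.7  -3.72 -0.36] rms top 1.39 -0.51 side 3.2 0.14 50 66
  world dir [-0.054  0.086 -0.995] pt at collar [ 520.4 -130.1  202.6]
x [-4.08  1.1  -4.87 -0.25] rms top 1.81 -0.75 side 2.85 0.42 47 69
  world dir [-0.05   0.077 -0.996] pt at collar [ 521.6 -133.3  200.4]
x [-4.13  0.73 -5.07  0.37] rms top 2.15 -0.42 side 3.04 0.38 137 206
 all: world dir [-0.009 -0.007 -1.   ] collar pt [ 516.8 -135.1  201.8] nose [ 516.  -135.7  121.8]
 all: world dir [-0.041  0.069 -0.997] collar pt [ 519.2 -130.1  202.6] nose [ 515.9 -124.6  122.8]
 all: world dir [-0.041  0.069 -0.997] collar pt [ 521.3 -133.2  200.4] nose [ 518.  -127.7  120.7]
[-16.64283258833858, -0.7303481364971084, 60.79317067252394] [-0.3316022543314971, 0.004215491899384665, 0.9434098656206196] [-0.34202014  0.          0.93969262]
```

Pooling the images shows the original orientation was vertical within about 1°, with a 4 mm offset in the grip. I'm correcting to that and starting the descent.

```bash
cat >> plan.py <<'E'
U=np.array([-.337,0,.9415]);U/=np.linalg.norm(U)
_v0=np.array([-.34202,0,.93969]);_e1=np.cross(_v0,[0,1,0])
AT=np.array([0,-.3,3])+60*_v0-4.1*_e1      # collar-ish point, tool frame
def stand(hc,yaw=59,xy=None):
    hR=up(yaw,F20);w=hR.apply(U);Rc=Ro.from_rotvec(np.cross(w,[0,0,-1.]));R=Rc*hR
    return np.array([*(HOLE if xy is None else xy),hc])-R.apply(AT),R
E
python3 - <<'E'
from plan import *
a,R=stand(186);b,_=stand(168)
go([(a,R,.2,8,1),(b,R,.2,5)],settle=1)
E
```

```text
t 17.48 meas [ 525.3 -133.2  263.3] meas-cmd [ 0.9 -0.5  0.3] rot err deg [-0. -0. -0.] F [ 0.   0.1 -0.8] w 0.317 gf 69.7 q [ 0.12  0.3  -0.1   1.68  0.26  1.38  2.55]
8 rows: [-0.33,0.29,0.66,0.031,0.022,0.011,0.2,-0.66,0.57,1.32,0.062,0.044,0.023,0.2,-0.66,0.57,1.32,0.062,0.044,0.023,0.2,-0.79,0.54,1.75,0.062,0.044,0.023,0.2,-0.92,0.51,2.18,0.062,0.044,0.023,0.2,-1.06,0.48,2.61,0.062,0.044,0.023,0.2,-1.19,0.45,3.04,0.062,0.044,0.023,0.2,-1.19,0.45,3.04,0.062,0.044,0.023,0.2]
```

Emit:
move_arm --rows '[-0.33,0.29,0.66,0.031,0.022,0.011,0.2,-0.66,0.57,1.32,0.062,0.044,0.023,0.2,-0.66,0.57,1.32,0.062,0.044,0.023,0.2,-0.79,0.54,1.75,0.062,0.044,0.023,0.2,-0.92,0.51,2.18,0.062,0.044,0.023,0.2]'

```text
t: 18.1
tcp_pos: [520.7, -128.1, 240.2]
eef_rot: [-0.485, 0.858, -0.084, -0.149]
ft_force: [-0.6, 1.1, -0.4]
grip_width: 0.319
grasp_force: 69.4
```

Run:
```python
from plan import *
from h import *
from rig import camera
import cv2
b,R=stand(177);json.dump([b.tolist(),R.as_quat().tolist()],open("cmd.json","w"));state();print(manip.sense()["torque"])
o=[]
for n in("top","side"):
    p,d=camera(n);np.savez(n+"5.npz",p=p,d=d)
    x,y=proj(n,[[518,-131,140]])[0].astype(int);h=25;I=cv2.resize(p[y-h:y+h,x-25:x+25,::-1],(400,400),interpolation=cv2.INTER_CUBIC)
    q=((proj(n,[[*HOLE,z] for z in(100,177)])-[x-25,y-h]+.5)*8).astype(int);cv2.line(I,q[0],q[1],(0,255,0),1)
    o.append(I)
cv2.imwrite("pics/c7.png",np.hstack(o))
```

```text
t 18.1 meas [ 520.7 -128.1  240.2] meas-cmd [ 0.8 -0.8  0.3] rot err deg [-0.1 -0.   0. ] F [-0.6  1.1 -0.4] w 0.319 gf 69.4 q [ 0.08  0.3  -0.11  1.75  0.33  1.3   2.45]
[ 0.58790336  0.00540501 -0.09393925]
```

View pics/c7.png

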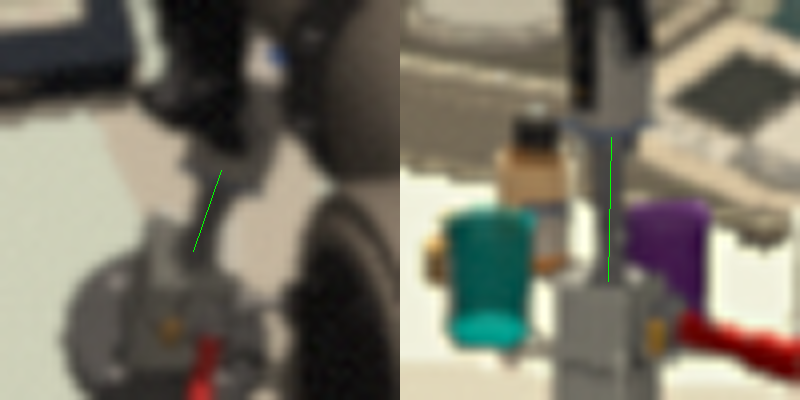

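Side view: the shank runs (612,135)→(608,280), right on the predicted line. The top view agrees within about 2 mm. Descending gently.

Run:
```python
from plan import *
b,R=stand(150)
go([(b,R,.2,3.5)],settle=1)
```

```text
t 18.2 meas [ 520.5 -128.1  239.6] meas-cmd [ 0.6 -0.8 -0.2] rot err deg [-0.1  0.   0. ] F [-0.7  0.2 -0.8] w 0.317 gf 69.6 q [ 0.08  0.3  -0.11  1.75  0.33  1.3   2.45]
9 rows: [-0.11,0,0.32,0,0,0,0.2,-0.23,0,0.64,0,0,0,0.2,-0.34,0,0.95,0,0,0,0.2,-0.45,0,1.27,0,0,0,0.2,-0.57,0,1.59,0,0,0,0.2,-0.68,0,1.91,0,0,0,0.2,-0.8,0,2.22,0,0,0,0.2,-0.91,0,2.54,0,0,0,0.2,-0.91,0,2.54,0,0,0,0.2]
```

Emit:
move_arm --rows '[-0.11,0,0.32,0,0,0,0.2,-0.23,0,0.64,0,0,0,0.2,-0.34,0,0.95,0,0,0,0.2]'

```text
t: 18.58
tcp_pos: [520.7, -127.6, 230.0]
eef_rot: [-0.485, 0.858, -0.084, -0.149]
ft_force: [-1.9, 1.3, -1.0]
grip_width: 0.319
grasp_force: 69.6
```

Emit:
move_arm --rows '[-0.11,0,0.32,0,0,0,0.2,-0.23,0,0.64,0,0,0,0.2,-0.34,0,0.95,0,0,0,0.2]'

```text
t: 18.95
tcp_pos: [520.7, -127.7, 219.9]
eef_rot: [-0.485, 0.858, -0.084, -0.149]
ft_force: [-1.7, 1.5, -1.5]
grip_width: 0.316
grasp_force: 69.7
```

Emit:
move_arm --rows '[-0.11,0,0.32,0,0,0,0.2,-0.23,0,0.64,0,0,0,0.2,-0.34,0,0.95,0,0,0,0.2,-0.45,0,1.27,0,0,0,0.2,-0.57,0,1.59,0,0,0,0.2,-0.68,0,1.91,0,0,0,0.2]'

```text
t: 19.7
tcp_pos: [520.7, -127.5, 199.8]
eef_rot: [-0.485, 0.858, -0.084, -0.149]
ft_force: [-3.5, 3.2, 6.9]
grip_width: 0.324
grasp_force: 70.7
```

Emit:
move_arm --rows '[-0.11,0,0.32,0,0,0,0.2,-0.23,0,0.64,0,0,0,0.2,-0.34,0,0.95,0,0,0,0.2,-0.45,0,1.27,0,0,0,0.2]'

```text
t: 20.2
tcp_pos: [520.8, -126.7, 186.5]
eef_rot: [-0.485, 0.858, -0.083, -0.149]
ft_force: [-4.2, 4.3, 2.7]
grip_width: 0.318
grasp_force: 70.6
```

Run:
```python
from plan import *
h=177-10.15*2-20.3-13.5
b,R=stand(h);json.dump([b.tolist(),R.as_quat().tolist()],open("cmd.json","w"));print(h);state();print(manip.sense()["torque"])
b,R=stand(98)
go([(b,R,.2,3.5)],settle=1)
```

```text
122.89999999999998
t 20.2 meas [ 520.8 -126.7  186.5] meas-cmd [0.9 0.6 0.8] rot err deg [-0.1 -0.1 -0. ] F [-4.2  4.3  2.7] w 0.318 gf 70.6 q [ 0.07  0.35 -0.11  1.81  0.35  1.2   2.41]
[ 1.63683823  1.05214848 -0.4079558 ]
t 20.2 meas [ 520.8 -126.7  186.5] meas-cmd [0.9 0.6 0.8] rot err deg [-0.1 -0.1 -0. ] F [-4.2  4.3  2.7] w 0.318 gf 70.6 q [ 0.07  0.35 -0.11  1.81  0.35  1.2   2.41]
9 rows: [-0.1,0,0.29,0,0,0,0.2,-0.21,0,0.59,0,0,0,0.2,-0.31,0,0.88,0,0,0,0.2,-0.42,0,1.17,0,0,0,0.2,-0.52,0,1.47,0,0,0,0.2,-0.63,0,1.76,0,0,0,0.2,-0.73,0,2.05,0,0,0,0.2,-0.84,0,2.34,0,0,0,0.2,-0.84,0,2.34,0,0,0,0.2]
```

Emit:
move_arm --rows '[-0.1,0,0.29,0,0,0,0.2,-0.21,0,0.59,0,0,0,0.2,-0.31,0,0.88,0,0,0,0.2,-0.42,0,1.17,0,0,0,0.2,-0.52,0,1.47,0,0,0,0.2,-0.52,0,1.47,0,0,0,0.2]'

```text
t: 20.95
tcp_pos: [520.7, -126.6, 170.1]
eef_rot: [-0.486, 0.858, -0.083, -0.148]
ft_force: [-2.8, 4.0, -1.0]
grip_width: 0.318
grasp_force: 69.9
```

Emit:
move_arm --rows '[-0.1,0,0.28,0,0,0,0.2,-0.1,0,0.28,0,0,0,0.2]'

```text
t: 21.2
tcp_pos: [520.8, -126.5, 168.9]
eef_rot: [-0.485, 0.858, -0.084, -0.149]
ft_force: [-5.2, 6.3, 9.0]
grip_width: 0.315
grasp_force: 70.9
```

Emit:
move_arm --rows '[-0.07,0,0.19,0,0,0,0.2,-0.07,0,0.19,0,0,0,0.2]'

```text
t: 21.45
tcp_pos: [520.8, -126.4, 168.9]
eef_rot: [-0.485, 0.858, -0.084, -0.149]
ft_force: [-8.1, 7.5, 19.5]
grip_width: 0.323
grasp_force: 72.3
```

Emit:
move_arm --rows '[-0.07,0,0.19,0,0,0,0.2,-0.07,0,0.19,0,0,0,0.2]'

```text
t: 21.7
tcp_pos: [520.8, -126.4, 168.8]
eef_rot: [-0.485, 0.858, -0.084, -0.149]
ft_force: [-11.8, 9.5, 28.7]
grip_width: 0.322
grasp_force: 73.6
```

Emit:
move_arm --rows '[0.18,0,-0.5,0,0,0,0.2,0.18,0,-0.5,0,0,0,0.36,0.18,0,-0.5,0,0,0,0.45,0.18,0,-0.5,0,0,0,0.6,0.18,0,-0.5,0,0,0,0.6]'

```text
t: 22.32
tcp_pos: [521.1, -128.3, 169.0]
eef_rot: [-0.485, 0.858, -0.084, -0.149]
ft_force: [0.1, 0.4, -0.1]
grip_width: 0.603
grasp_force: 0.0
```

Run:
```python
from plan import *
s=manip.sense();json.dump([list(s["tcp_pos"]),list(s["eef_rot"])],open("cmd.json","w"))
p,R=state()
z=R.as_matrix()[:,2]
go([(p-60*z,R,.6,25),(p-60*z+[0,0,80],R,.6,45),([540,60,340],R,.6,45)],settle=0)
```

```text
t 22.32 meas [ 521.1 -128.3  169. ] meas-cmd [0. 0. 0.] rot err deg [0. 0. 0.] F [ 0.1  0.4 -0.1] w 0.603 gf 0.0 q [ 0.07  0.37 -0.1   1.82  0.36  1.17  2.4 ]
t 22.32 meas [ 521.1 -128.3  169. ] meas-cmd [0. 0. 0.] rot err deg [0. 0. 0.] F [ 0.1  0.4 -0.1] w 0.603 gf 0.0 q [ 0.07  0.37 -0.1   1.82  0.36  1.17  2.4 ]
9 rows: [0,0,-2,0,0,0,0.6,0,0,-4,0,0,0,0.6,0,0,-6,0,0,0,0.6,1.35,0,-9.77,0,0,0,0.6,2.7,0,-13.53,0,0,0,0.6,-0.56,2.01,-15.62,0,0,0,0.6,-3.83,4.03,-17.7,0,0,0,0.6,-7.09,6.05,-19.79,0,0,0,0.6,-10.35,8.07,-21.87,0,0,0,0.6]
```

Run:
```python
from plan import *
s=manip.sense();json.dump([list(s["tcp_pos"]),list(s["eef_rot"])],open("cmd.json","w"))
p,R=state_c()
z=R.as_matrix()[:,2]
go([(p-60*z,R,.6,25),(p-60*z+[0,0,80],R,.6,45),([480,130,340],R,.6,52)],settle=1)
```

```text
t 22.32 meas [ 521.1 -128.3  169. ] meas-cmd [0. 0. 0.] rot err deg [0. 0. 0.] F [ 0.1  0.4 -0.1] w 0.603 gf 0.0 q [ 0.07  0.37 -0.1   1.82  0.36  1.17  2.4 ]
10 rows: [0,0,-2,0,0,0,0.6,0,0,-4,0,0,0,0.6,0,0,-6,0,0,0,0.6,1.35,0,-9.77,0,0,0,0.6,2.7,0,-13.53,0,0,0,0.6,-0.46,3.36,-15.4,0,0,0,0.6,-3.62,6.72,-17.26,0,0,0,0.6,-6.77,10.09,-19.13,0,0,0,0.6,-9.93,13.45,-20.99,0,0,0,0.6,-13.08,16.82,-22.86,0,0,0,0.6]
1 rows: [0,0,0,0,0,0,0.6]
```

Emit:
move_arm --rows '[0,0,-2,0,0,0,0.6,0,0,-4,0,0,0,0.6,0,0,-6,0,0,0,0.6,1.35,0,-9.77,0,0,0,0.6,2.7,0,-13.53,0,0,0,0.6,-0.46,3.36,-15.4,0,0,0,0.6,-3.62,6.72,-17.26,0,0,0,0.6,-6.77,10.09,-19.13,0,0,0,0.6,-9.93,13.45,-20.99,0,0,0,0.6,-13.08,16.82,-22.86,0,0,0,0.6]'

```text
t: 23.58
tcp_pos: [479.5, 131.6, 340.5]
eef_rot: [-0.485, 0.858, -0.084, -0.149]
ft_force: [0.9, 0.2, -1.3]
grip_width: 0.599
grasp_force: 0.0
```

Run:
```python
from plan import *
from h import *
from rig import camera
import cv2
state();o=[]
for n in("top","side"):
    p,d=camera(n);np.savez(n+"6.npz",p=p,d=d);P=cloud(n,d);X,Y,Z=np.moveaxis(P,2,0)
    m=(abs(X-518)<40)&(abs(Y+131)<40)&(Z>150)&(Z<240);q=P[m]
    print(n,m.sum(),'zmax',np.sort(q[:,2])[-8:].round(1),'top-face mean',q[q[:,2]>195].mean(0).round(1),(q[:,2]>195).sum())
    r=cv2.minAreaRect(np.float32(plane(n,np.argwhere(m&(Z>194))[:,::-1],202)[:,:2]));print(r)
    x,y=proj(n,[[518,-131,140]])[0].astype(int);h=25;I=cv2.resize(p[y-30:y+20,x-25:x+25,::-1],(400,400),interpolation=cv2.INTER_CUBIC)
    A=np.radians(59);R=np.array([[np.cos(A),-np.sin(A)],[np.sin(A),np.cos(A)]])
    q=[[*(HOLE+R@[a,b]),z] for z in(202,106) for a,b in((19,14),(-19,14),(-19,-14),(19,-14))]
    q=((proj(n,q)-[x-25,y-30]+.5)*8).astype(int);cv2.polylines(I,[q[:4]],1,(0,255,0),1);cv2.polylines(I,[q[4:]],1,(0,255,255),1)
    o.append(I)
    # side-face plane fit
    if n=="side":
        q=P[m&(Z>110)]
        mm=(abs(X-518)<40)&(abs(Y+131)<40)&(Z>110)&(Z<196);q=P[mm];g=p[mm].max(1)
        print('n',len(q),'bright',(g>110).sum())
cv2.imwrite("pics/c8.png",np.hstack(o))
```

```text
t 23.57 meas [479.5 131.6 340.5] meas-cmd [-0.5  1.6  0.5] rot err deg [ 0. -0.  0.] F [ 0.9  0.2 -1.3] w 0.599 gf 0.0 q [-0.24  0.24 -0.28  1.61  0.23  1.61  2.05]
top 0 zmax [] top-face mean [nan nan nan] 0<stdin>:9: RuntimeWarning: Mean of empty slice.
  ret = um.true_divide(
Traceback (most recent call last):
  File "h.py", line 7, in plane
    c,d=rays(n,px);return c+d*((z-c[2])/d[:,2])[:,None]
        ~~~~^^^^^^
  File "h.py", line 4, in rays
    m=camera_model(n);u=cv2.undistortPoints(np.float64(px).reshape(-1,1,2),np.array(m["K"]),np.array(m["D"])).reshape(-1,2)
                        ~~~~~~~~~~~~~~~~~~~^^^^^^^^^^^^^^^^^^^^^^^^^^^^^^^^^^^^^^^^^^^^^^^^^^^^^^^^^^^^^^^^^^
cv2.error: OpenCV(4.12.0) /io/opencv/modules/calib3d/src/undistort.dispatch.cpp:347: error: (-215:Assertion failed) CV_IS_MAT(_src) && CV_IS_MAT(_dst) && (_src->rows == 1 || _src->cols == 1) && (_dst->rows == 1 || _dst->cols == 1) && _src->cols + _src->rows - 1 == _dst->rows + _dst->cols - 1 && (CV_MAT_TYPE(_src->type) == CV_32FC2 || CV_MAT_TYPE(_src->type) == CV_64FC2) && (CV_MAT_TYPE(_dst->type) == CV_32FC2 || CV_MAT_TYPE(_dst->type) == CV_64FC2) in function 'cvUndistortPointsInternal'
```

```bash
cat > chk.py <<'E'
from plan import *
from h import *
from rig import camera
import sys
def chk(tag,names=("side",)):
  for n in names:
    p,d=camera(n);np.savez(n+tag+".npz",p=p,d=d);P=cloud(n,d);X,Y,Z=np.moveaxis(P,2,0)
    col=(abs(X-518)<45)&(abs(Y+131)<45)
    m=col&(Z>195)&(Z<230)
    if m.sum()<5:print(n,"hidden");continue
    q=P[m];print(n,m.sum(),'zmax',np.sort(q[:,2])[-6:].round(1),'topface',q.mean(0).round(1))
    r=cv2.minAreaRect(np.float32(plane(n,np.argwhere(m)[:,::-1],202)[:,:2]));print('rect',np.round(r[0],1),np.round(r[1],1),r[2])
    # image rows: dark collar gap and brightness profile along the column axis
    ax=proj(n,[[*HOLE,z] for z in range(90,216,3)]);g=p.max(2)
    print('profile',[(90+3*i,int(g[int(round(v)),int(round(u))]),int(Z[int(round(v)),int(round(u))])) for i,(u,v) in enumerate(ax)])
    mm=col&(Z>118)&(Z<196);q=P[mm];gg=p[mm].max(1)
    rng=np.random.default_rng(0);best=None
    for _ in range(400):
        a=q[rng.choice(len(q),3,replace=False)];nn=np.cross(a[1]-a[0],a[2]-a[0]);L=np.linalg.norm(nn)
        if L<50:continue
        nn/=L
        if abs(nn[2])>.15:continue
        i=abs((q-a[0])@nn)<2
        if best is None or i.sum()>best.sum():best=i
    nn=np.linalg.svd(q[best]-q[best].mean(0))[2][2];nn*=np.sign(nn[1]);print('face n',len(q),best.sum(),nn.round(3),'yaw',np.degrees(np.arctan2(nn[1],nn[0])).round(1),q[best].mean(0).round(1),'colour',gg[best].mean())
    rest=q[~best]
    if len(rest)>20:
        nn=np.linalg.svd(rest-rest.mean(0))[2][2];nn*=np.sign(nn[1]);print(' rest',len(rest),nn.round(3),np.degrees(np.arctan2(nn[1],nn[0])).round(1),rest.mean(0).round(1),gg[~best].mean())
E
python3 -c "
from chk import *
chk('7')"
```

```text
side 41 zmax [205.2 205.3 205.8 205.8 207.3 207.4] topface [ 514.7 -119.9  201.5]
rect [ 513.4 -117.1] [39.4 49.5] 17.9623966217041
profile [(90, 107, 100), (93, 90, 99), (96, 103, 99), (99, 82, 105), (102, 77, 108), (105, 77, 108), (108, 93, 115), (111, 113, 119), (114, 113, 119), (117, 118, 123), (120, 118, 126), (123, 117, 134), (126, 117, 134), (129, 117, 136), (132, 118, 138), (135, 118, 138), (138, 118, 146), (141, 117, 148), (144, 117, 148), (147, 117, 154), (150, 117, 158), (153, 118, 164), (156, 118, 164), (159, 118, 167), (162, 118, 170), (165, 118, 170), (168, 118, 173), (171, 118, 179), (174, 118, 183), (177, 118, 183), (180, 118, 185), (183, 117, 190), (186, 117, 190), (189, 119, 195), (192, 155, 201), (195, 218, 201), (198, 218, 201), (201, 230, 205), (204, 179, 204), (207, 179, 204), (210, 156, 89), (213, 189, 93)]
face n 189 67 [-0.847  0.529  0.039] yaw 148.0 [ 508.9 -120.2  158.1] colour 113.77611940298507
 rest 122 [-0.517  0.856  0.022] 121.1 [ 516.5 -113.9  157. ] 89.40983606557377
```

The bar is home: the top face reads about 202–205, the press met a hard stop, and the window yaw is about 58°. To close the lever I'll grip the pad's outer end with the tool leaning outward, so the gripper body clears the bar.

```bash
cat >> plan.py <<'E'
PV=np.array([486.3,-135])
def lev(a,r=76,tilt=0,z=89,off=0):
    t=np.radians(a);l=np.array([np.cos(t),np.sin(t)]);nrm=np.array([-l[1],l[0]])
    R=down(a-90)*Ro.from_rotvec([0,-np.radians(tilt),0])
    g=np.array([*(PV+r*l+off*nrm),z-3])       # grasp point
    return g-3*R.as_matrix()[:,2],R
E
python3 - <<'E'
from plan import *
from kin import *
q=manip.sense()["joints"];p,R=state_c()
P0=lev(158);w=[(p,R),([400,-40,250],P0[1]),(P0[0]+[0,0,70],P0[1]),P0]+[lev(a,tilt=15*(158-a)/80) for a in np.linspace(150,74,10)]
qq=q
for a,b in zip(w,w[1:]):qq=sim(qq,dense([a,b],8));print(qq.round(2),np.linalg.norm(err(qq,*b)).round(4))
go([([400,-40,250],P0[1],.6,52),(P0[0]+[0,0,70],P0[1],.4,50),(P0[0],P0[1],.4,25)],settle=1)
E
```

```text
[ 0.02 -0.05 -0.02  2.09 -0.    1.1   1.18] 0.0
[ 0.1   0.11  0.06  2.15 -0.01  0.88  1.35] 0.0
[ 0.1   0.22  0.06  2.21 -0.02  0.71  1.36] 0.0
[ 0.06  0.21  0.07  2.22 -0.01  0.68  1.18] 0.0
[-0.    0.21  0.1   2.23  0.02  0.66  0.98] 0.0
[-0.07  0.21  0.12  2.23  0.05  0.64  0.77] 0.0
[-0.13  0.22  0.16  2.22  0.09  0.64  0.55] 0.0
[-0.2   0.24  0.19  2.2   0.13  0.65  0.34] 0.0
[-0.26  0.26  0.23  2.18  0.16  0.67  0.14] 0.0
[-0.32  0.29  0.26  2.14  0.18  0.7  -0.04] 0.0
[-0.36  0.33  0.3   2.1   0.18  0.75 -0.19] 0.0
[-0.39  0.37  0.34  2.05  0.17  0.8  -0.33] 0.0
[-0.41  0.42  0.37  2.    0.15  0.85 -0.45] 0.0
t 23.68 meas [478.5 137.1 340.7] meas-cmd [-1.4  7.1  0.7] rot err deg [ 0.1 -0.3 -0.6] F [ 0.5  1.  -0.3] w 0.597 gf 0.0 q [-0.24  0.24 -0.29  1.61  0.23  1.61  2.05]
10 rows: [1.62,-0.21,1.64,-0.027,-0.032,0.155,0.6,3.24,-0.42,3.28,-0.054,-0.063,0.311,0.6,4.85,-0.63,4.93,-0.081,-0.095,0.466,0.6,6.47,-0.84,6.57,-0.108,-0.126,0.622,0.6,8.09,-1.06,8.21,-0.135,-0.158,0.777,0.6,9.71,-1.27,9.85,-0.162,-0.189,0.932,0.6,11.32,-1.48,11.49,-0.189,-0.221,1.088,0.6,12.94,-1.69,13.13,-0.216,-0.252,1.243,0.6,14.56,-1.9,14.78,-0.243,-0.284,1.399,0.6,15.07,-3.49,18.18,-0.243,-0.284,1.399,0.4]
6 rows: [-1.32,-1.86,3.04,0,0,0,0.4,-2.64,-3.72,6.07,0,0,0,0.4,-2.64,-3.72,8.4,0,0,0,0.4,-2.64,-3.72,10.74,0,0,0,0.4,-2.64,-3.72,13.07,0,0,0,0.4,-2.64,-3.72,13.07,0,0,0,0.4]
```

Emit:
move_arm --rows '[1.62,-0.21,1.64,-0.027,-0.032,0.155,0.6,3.24,-0.42,3.28,-0.054,-0.063,0.311,0.6,4.85,-0.63,4.93,-0.081,-0.095,0.466,0.6,6.47,-0.84,6.57,-0.108,-0.126,0.622,0.6,8.09,-1.06,8.21,-0.135,-0.158,0.777,0.6,9.71,-1.27,9.85,-0.162,-0.189,0.932,0.6,11.32,-1.48,11.49,-0.189,-0.221,1.088,0.6,12.94,-1.69,13.13,-0.216,-0.252,1.243,0.6,14.56,-1.9,14.78,-0.243,-0.284,1.399,0.6,14.56,-1.9,14.78,-0.243,-0.284,1.399,0.4]'

```text
t: 24.92
tcp_pos: [398.1, -41.8, 249.5]
eef_rot: [0.193, 0.981, -0.0, -0.001]
ft_force: [0.6, -0.3, -0.5]
grip_width: 0.409
grasp_force: 0.0
```

Run:
```python
from chk import *
P0=lev(158);json.dump([[400,-40,250],P0[1].as_quat().tolist()],open("cmd.json","w"));state()
chk('8',("top","side"))
state()
s=manip.sense();json.dump([list(s["tcp_pos"]),list(s["eef_rot"])],open("cmd.json","w"))
f=np.load("top8.npz");p,d=f["p"],f["d"];P=cloud("top",d);X,Y,Z=np.moveaxis(P,2,0);hsv=cv2.cvtColor(p,cv2.COLOR_RGB2HSV)
red=((hsv[...,0]<8)|(hsv[...,0]>172))&(hsv[...,1]>150)&(hsv[...,2]>90)&(X>390)&(X<540)&(Y>-170)&(Y<-20)&(Z>50)
q=P[red];print(len(q),q.min(0),q.max(0),cv2.fitLine(np.float32(q[:,:2]),cv2.DIST_HUBER,0,.01,.01).ravel() if len(q)>4 else '')
go([(P0[0]+[0,0,70],P0[1],.4,50),(P0[0],P0[1],.4,25)],settle=1)
```

```text
t 24.93 meas [398.1 -41.8 249.5] meas-cmd [-1.9 -1.8 -0.5] rot err deg [0.1 0.1 0.2] F [ 0.6 -0.3 -0.5] w 0.409 gf 0.0 q [ 0.01 -0.05 -0.01  2.09 -0.    1.11  1.18]
top hidden
side 43 zmax [205.4 205.6 205.8 206.2 207.  207.1] topface [ 514.4 -119.4  201.3]
rect [ 513.4 -117.1] [39.4 49.5] 17.9623966217041
profile [(90, 109, 100), (93, 89, 101), (96, 103, 101), (99, 83, 104), (102, 75, 108), (105, 75, 108), (108, 93, 115), (111, 114, 117), (114, 114, 117), (117, 118, 124), (120, 117, 127), (123, 117, 133), (126, 117, 133), (129, 117, 137), (132, 117, 142), (135, 117, 142), (138, 117, 146), (141, 118, 146), (144, 118, 146), (147, 116, 151), (150, 118, 157), (153, 118, 162), (156, 118, 162), (159, 118, 166), (162, 116, 172), (165, 116, 172), (168, 118, 174), (171, 117, 177), (174, 118, 181), (177, 118, 181), (180, 118, 187), (183, 117, 189), (186, 117, 189), (189, 119, 197), (192, 156, 198), (195, 218, 203), (198, 218, 203), (201, 230, 202), (204, 179, 204), (207, 179, 204), (210, 156, 87), (213, 187, 89)]
face n 190 62 [-0.743  0.669  0.001] yaw 138.0 [ 511.5 -118.6  157.1] colour 101.12903225806451
 rest 128 [-0.534  0.846  0.021] 122.3 [ 515.  -115.6  157.7] 96.9765625
t 25.02 meas [400.2 -39.6 250.5] meas-cmd [0.2 0.4 0.5] rot err deg [-0.  -0.  -0.1] F [0.4 1.3 0.5] w 0.4 gf 0.0 q [ 0.01 -0.05 -0.02  2.08 -0.    1.11  1.18]
35 [ 409.35265879 -126.82998007   84.58053058] [457.99117464 -98.99486739 103.3472981 ] [ 9.0304339e-01 -4.2954934e-01  4.3305240e+02 -1.1164640e+02]
t 25.02 meas [400.2 -39.6 250.5] meas-cmd [0. 0. 0.] rot err deg [0. 0. 0.] F [0.4 1.3 0.5] w 0.4 gf 0.0 q [ 0.01 -0.05 -0.02  2.08 -0.    1.11  1.18]
7 rows: [-1.31,-1.88,3.05,0,0,0,0.4,-2.63,-3.75,6.1,0,0,0.001,0.4,-3.94,-5.63,9.15,0,0,0.001,0.4,-3.94,-5.63,11.49,0,0,0.001,0.4,-3.94,-5.63,13.82,0,0,0.001,0.4,-3.94,-5.63,16.15,0,0,0.001,0.4,-3.94,-5.63,16.15,0,0,0.001,0.4]
```

Emit:
move_arm --rows '[-1.31,-1.88,3.05,0,0,0,0.4,-2.63,-3.75,6.1,0,0,0,0.4,-3.94,-5.63,9.15,0,0,0,0.4,-3.94,-5.63,11.49,0,0,0,0.4,-3.94,-5.63,13.82,0,0,0,0.4,-3.94,-5.63,16.15,0,0,0,0.4,-3.94,-5.63,16.15,0,0,0,0.22,-3.94,-5.63,16.15,0,0,0,0.2]' --squeeze 20

```text
t: 26.02
tcp_pos: [416.4, -106.2, 89.4]
eef_rot: [0.19, 0.982, 0.0, 0.001]
ft_force: [0.4, 0.1, 0.4]
grip_width: 0.197
grasp_force: 0.0
```

Run:
```python
from plan import *
state()
go([(*lev(a,tilt=15*(158-a)/80),.2,20) for a in np.linspace(158,76,11)[1:]],settle=0)
```

```text
t 26.02 meas [ 416.4 -106.2   89.4] meas-cmd [0.6 0.3 0.3] rot err deg [-0.  -0.  -0.1] F [0.4 0.1 0.4] w 0.197 gf 0.0 q [ 0.1   0.22  0.06  2.21 -0.02  0.71  1.36]
t 26.02 meas [ 416.4 -106.2   89.4] meas-cmd [0.6 0.3 0.3] rot err deg [-0.  -0.  -0.1] F [0.4 0.1 0.4] w 0.197 gf 0.0 q [ 0.1   0.22  0.06  2.21 -0.02  0.71  1.36]
10 rows: [-0.07,1.08,0,0.002,-0.026,0.143,0.2,-0.29,2.15,0,0.008,-0.053,0.286,0.2,-0.67,3.17,0,0.018,-0.079,0.429,0.2,-1.18,4.13,0.01,0.031,-0.104,0.572,0.2,-1.83,5.01,0.01,0.048,-0.128,0.715,0.2,-2.6,5.79,0.01,0.07,-0.151,0.857,0.2,-3.48,6.45,0.01,0.095,-0.172,0.999,0.2,-4.43,6.98,0.01,0.123,-0.19,1.14,0.2,-5.46,7.37,0.02,0.156,-0.207,1.282,0.2,-6.53,7.6,0.02,0.193,-0.221,1.422,0.2]
```

Emit:
move_arm --rows '[-0.07,1.08,0,0.002,-0.026,0.143,0.2,-0.29,2.15,0,0.008,-0.053,0.286,0.2,-0.67,3.17,0,0.018,-0.079,0.429,0.2,-1.18,4.13,0.01,0.031,-0.104,0.572,0.2,-1.83,5.01,0.01,0.048,-0.128,0.715,0.2,-2.6,5.79,0.01,0.07,-0.151,0.857,0.2,-3.48,6.45,0.01,0.095,-0.172,0.999,0.2,-4.43,6.98,0.01,0.123,-0.19,1.14,0.2,-5.46,7.37,0.02,0.156,-0.207,1.282,0.2]'

```text
t: 27.15
tcp_pos: [493.7, -58.3, 89.6]
eef_rot: [0.738, 0.664, -0.09, 0.081]
ft_force: [-2.2, -0.5, -0.5]
grip_width: 0.198
grasp_force: 1.1
```

Run:
```python
from plan import *
a=84.2;t=15*(158-a)/80;P=lev(a,tilt=t);json.dump([P[0].tolist(),P[1].as_quat().tolist()],open("cmd.json","w"))
go([(*lev(79,tilt=15),.2,20),(*lev(76,tilt=15),.2,20),(*lev(75,tilt=15,off=-3),.2,20)],settle=1)
```

```text
t 27.15 meas [493.7 -58.3  89.6] meas-cmd [-0.4  0.4  0.6] rot err deg [ 0.1 -0.   0.3] F [-2.2 -0.5 -0.5] w 0.198 gf 1.1 q [-0.4   0.37  0.33  2.06  0.17  0.79 -0.31]
4 rows: [-0.02,0.7,0.01,0.023,-0.02,0.088,0.2,-0.07,1.1,0.02,0.036,-0.02,0.139,0.2,-0.14,1.52,0.04,0.04,-0.02,0.156,0.2,-0.14,1.52,0.04,0.04,-0.02,0.156,0.2]
```

Emit:
move_arm --rows '[-0.02,0.7,0.01,0.023,-0.02,0.088,0.2,-0.07,1.1,0.02,0.036,-0.02,0.139,0.2,-0.14,1.52,0.04,0.04,-0.02,0.156,0.2,-0.14,1.52,0.04,0.04,-0.02,0.156,0.2]'

```text
t: 27.65
tcp_pos: [503.9, -59.8, 88.1]
eef_rot: [0.787, 0.603, -0.107, 0.075]
ft_force: [-11.2, 6.5, 7.5]
grip_width: 0.2
grasp_force: 6.0
```

Emit:
move_arm --rows '[0,0.3,0,0,0,0,0.2,0,0.3,0,0,0,0,0.2]'

```text
t: 27.9
tcp_pos: [504.2, -59.9, 87.7]
eef_rot: [0.787, 0.603, -0.109, 0.073]
ft_force: [-15.2, 8.8, 11.5]
grip_width: 0.201
grasp_force: 8.8
```

Emit:
move_arm --rows '[0,-0.5,0,0,0,0,0.2,0,-0.5,0,0,0,0,0.4,0,-0.5,0,0,0,0,0.45,0.1,-0.5,-2.5,0,0,0,0.45,0.2,-0.5,-5,0,0,0,0.45,0.2,-0.5,-8,0,0,0,0.45,0.2,-0.5,-11,0,0,0,0.45]'

```text
t: 28.78
tcp_pos: [515.1, -32.0, 195.4]
eef_rot: [0.787, 0.603, -0.103, 0.08]
ft_force: [0.8, 0.8, 0.2]
grip_width: 0.452
grasp_force: 0.0
```

Run:
```python
from plan import *
s=manip.sense();json.dump([list(s["tcp_pos"]),list(s["eef_rot"])],open("cmd.json","w"));p,R=state()
# get to right-front area, then above beaker, avoiding the bar (518,-131)
from kin import *
q=s["joints"]
W=[(p,R),([410,-60,270],down(-20)),([400,-250,230],down(-60))]
qq=q
for a,b in zip(W,W[1:]):qq=sim(qq,dense([a,b],8));print(qq.round(2),np.linalg.norm(err(qq,*b)).round(4))
go([(*W[1],.8,45),(*W[2],.9,50)],settle=1)
```

```text
t 28.77 meas [515.1 -32.  195.4] meas-cmd [0. 0. 0.] rot err deg [0. 0. 0.] F [0.8 0.8 0.2] w 0.452 gf 0.0 q [-0.48  0.28  0.37  1.89  0.16  1.09 -0.46]
[-0.39 -0.06  0.42  2.05  0.03  1.15 -0.33] 0.0
[-0.14  0.11  0.66  2.   -0.08  1.06 -0.49] 0.0
t 28.77 meas [515.1 -32.  195.4] meas-cmd [0. 0. 0.] rot err deg [0. 0. 0.] F [0.8 0.8 0.2] w 0.452 gf 0.0 q [-0.48  0.28  0.37  1.89  0.16  1.09 -0.46]
9 rows: [-2.4,-3.14,-1.94,0.004,0.087,0.028,0.8,-4.79,-6.28,-3.87,0.008,0.174,0.057,0.8,-7.19,-9.41,-5.81,0.012,0.261,0.085,0.8,-10.58,-8.62,-4.07,0.03,0.26,0.224,0.9,-13.96,-7.82,-2.34,0.048,0.258,0.363,0.9,-17.35,-7.02,-0.6,0.067,0.255,0.501,0.9,-20.74,-6.23,1.13,0.085,0.252,0.64,0.9,-24.13,-5.43,2.86,0.103,0.247,0.779,0.9,-24.13,-5.43,2.86,0.103,0.247,0.779,0.9]
```

Emit:
move_arm --rows '[-2.4,-3.14,-1.94,0.004,0.087,0.028,0.5,-4.79,-6.28,-3.87,0.008,0.174,0.057,0.5,-7.19,-9.41,-5.81,0.012,0.261,0.085,0.6,-10.58,-8.62,-4.07,0.03,0.26,0.224,0.8,-13.96,-7.82,-2.34,0.048,0.258,0.363,0.9,-17.35,-7.02,-0.6,0.067,0.255,0.501,0.9,-20.74,-6.23,1.13,0.085,0.252,0.64,0.9,-24.13,-5.43,2.86,0.103,0.247,0.779,0.9,-24.13,-5.43,2.86,0.103,0.247,0.779,0.9]'

```text
t: 29.9
tcp_pos: [398.5, -253.4, 229.1]
eef_rot: [0.967, 0.256, -0.001, 0.001]
ft_force: [-0.5, -0.3, -0.3]
grip_width: 0.9
grasp_force: 0.0
```

Run:
```python
from chk import *
from scipy.optimize import least_squares
chk('9',("top","side"))
for n in("top","side"):
    f=np.load(n+"9.npz");p,d=f["p"],f["d"];P=cloud(n,d);X,Y,Z=np.moveaxis(P,2,0);hsv=cv2.cvtColor(p,cv2.COLOR_RGB2HSV)
    red=((hsv[...,0]<8)|(hsv[...,0]>172))&(hsv[...,1]>150)&(hsv[...,2]>90)&(X>390)&(X<560)&(Y>-170)&(Y<-20)&(Z>50)
    q=P[red];l=cv2.fitLine(np.float32(q[:,:2]),cv2.DIST_HUBER,0,.01,.01).ravel() if len(q)>4 else None;print('lever',len(q),l,np.degrees(np.arctan2(l[1],l[0])) if l is not None else '')
for n in("top","side"):
    f=np.load(n+"0.npz");P=cloud(n,f["d"]);X,Y,Z=np.moveaxis(P,2,0)
    m=(abs(X-449)<45)&(abs(Y+340)<50)&(Z>10)&(Z<85);k,L,S,_=cv2.connectedComponentsWithStats(m.astype(np.uint8));m=L==1+S[1:,4].argmax()
    q=P[m];s=least_squares(lambda c:np.hypot(q[:,0]-c[0],q[:,1]-c[1])-26.5,[449,-340],loss='soft_l1',f_scale=2);print(n,len(q),s.x.round(1),'rms',s.fun.std().round(1))
    # silhouette centreline
    ij=np.argwhere(m);v0,v1=ij[:,0].min(),ij[:,0].max()
    for v in range(v0+2,v1-1,3):
        c=ij[ij[:,0]==v,1];print(v,c.min(),c.max(),end='; ')
    print()
    m=(X>380)&(X<460)&(Y>-340)&(Y<-230)&(Z>8)&(Z<40)&(cv2.cvtColor(f["p"],cv2.COLOR_RGB2HSV)[...,1]>120);print('stopper',m.sum(),P[m].mean(0).round())
state()
```

```text
top 80 zmax [208.2 208.6 209.1 209.4 210.7 211.1] topface [ 516.  -132.4  203.6]
rect [ 517.  -132.6] [36.2 32.1] 60.61312484741211
profile [(90, 58, 107), (93, 58, 107), (96, 72, 120), (99, 72, 120), (102, 72, 120), (105, 76, 126), (108, 76, 126), (111, 76, 126), (114, 77, 134), (117, 77, 134), (120, 78, 146), (123, 78, 146), (126, 78, 146), (129, 77, 152), (132, 77, 152), (135, 75, 160), (138, 75, 160), (141, 76, 158), (144, 78, 165), (147, 78, 165), (150, 78, 177), (153, 78, 177), (156, 78, 177), (159, 77, 180), (162, 77, 180), (165, 79, 191), (168, 79, 191), (171, 79, 191), (174, 84, 192), (177, 84, 192), (180, 120, 197), (183, 120, 197), (186, 131, 198), (189, 179, 204), (192, 179, 204), (195, 193, 206), (198, 193, 206), (201, 193, 202), (204, 193, 202), (207, 177, 203), (210, 185, 207), (213, 185, 207)]
face n 134 86 [-0.928  0.372 -0.01 ] yaw 158.1 [ 506.8 -128.1  158.3] colour 82.30232558139535
 rest 48 [-0.78  0.62  0.08] 141.5 [ 511.2 -124.   160.4] 92.14583333333333
side 40 zmax [204.8 204.9 205.2 205.3 205.5 207.5] topface [ 516.1 -124.3  201.8]
rect [ 517.1 -122.4] [53.3
[... 798 characters left out ...]
   161.3] colour 113.70769230769231
 rest 121 [-0.571  0.821  0.01 ] 124.8 [ 518.2 -117.6  156.7] 80.90082644628099
lever 48 [ 1.4550897e-01  9.8935694e-01  4.9470374e+02 -8.5709572e+01] 81.63324
lever 43 [ 2.0494604e-01  9.7877330e-01  4.9437003e+02 -7.6644234e+01] 78.17365
top 225 [ 446.3 -333.4] rms 3.5
196 374 386; 199 374 387; 202 372 387; 205 371 385; 208 371 383; 
stopper 9 [ 384. -265.   31.]
side 186 [ 446.4 -334.6] rms 3.9
162 297 308; 165 297 308; 168 297 307; 171 297 307; 174 297 307; 
stopper 6 [ 383. -254.   27.]
t 30.0 meas [ 399.6 -250.2  229.1] meas-cmd [-0.4 -0.1 -0.9] rot err deg [ 0.  -0.1 -0. ] F [ 0.4  0.9 -1.2] w 0.9 gf 0.0 q [-0.14  0.12  0.66  1.99 -0.08  1.06 -0.49]
```

The lever line is now at 78–81° world, which is closed. The window yaw has turned to about 65°, facing the pan. On to the beaker.

Run:
```python
from shank import *
from plan import *
from kin import *
at=axis("0",449,-340,14,66,r=50);print(at(35).round(1),at(10).round(1),at(60).round(1))
state()
q=manip.sense()["joints"];p,R=state_c();B=np.array([448,-338])
D=down(-75)
W=[(p,R),([*B,160],D),([*B,48],D),([*B,330],D),([430,-100,330],down(-30)),([634,112,260],down(0)),([634,112,138],down(0))]
qq=q
for a,b in zip(W,W[1:]):qq=sim(qq,dense([a,b],10));print(qq.round(2),np.linalg.norm(err(qq,*b)).round(4))
go([([*B,160],D,.9,40),([*B,50],D,.9,25)],settle=1)
```

```text
top 166 [5, 7, 10, 12, 11, 13, 9, 11, 8, 9, 6, 12, 14, 12, 10, 9, 7]
side 138 [8, 10, 8, 11, 11, 11, 11, 11, 11, 11, 11, 11, 9, 3]
[ 447.9 -336.9   35. ] [ 448.5 -341.5   10. ] [ 447.3 -332.3   60. ]
t 30.0 meas [ 399.6 -250.2  229.1] meas-cmd [-0.4 -0.1 -0.9] rot err deg [ 0.  -0.1 -0. ] F [ 0.4  0.9 -1.2] w 0.9 gf 0.0 q [-0.14  0.12  0.66  1.99 -0.08  1.06 -0.49]
[ 0.04  0.4   0.68  1.88 -0.3   0.97 -0.46] 0.0
[ 0.12  0.55  0.58  1.95 -0.43  0.76 -0.36] 0.0
[-0.05  0.24  0.75  1.67 -0.17  1.3  -0.57] 0.0
[-0.37 -0.06  0.49  1.91  0.03  1.28 -0.42] 0.0
[-0.48  0.4   0.32  1.55 -0.13  1.21 -0.13] 0.0
[-0.46  0.51  0.29  1.68 -0.17  0.98 -0.1 ] 0.0
t 30.0 meas [ 399.6 -250.2  229.1] meas-cmd [-0.4 -0.1 -0.9] rot err deg [ 0.  -0.1 -0. ] F [ 0.4  0.9 -1.2] w 0.9 gf 0.0 q [-0.14  0.12  0.66  1.99 -0.08  1.06 -0.49]
10 rows: [-0.06,2.5,1.75,0,0,0.065,0.9,-0.12,5.01,3.5,0,0,0.131,0.9,-0.18,7.51,5.26,0,0,0.196,0.9,-0.24,10.02,7.01,0,0,0.262,0.9,-0.24,10.02,9.21,0,0,0.262,0.9,-0.24,10.02,11.41,0,0,0.262,0.9,-0.24,10.02,13.61,0,0,0.262,0.9,-0.24,10.01,15.81,0,0,0.262,0.9,-0.24,10.01,18.01,0,0,0.262,0.9,-0.24,10.01,18.01,0,0,0.262,0.9]
```

Emit:
move_arm --rows '[-0.06,2.5,1.75,0,0,0.065,0.95,-0.12,5.01,3.5,0,0,0.131,0.95,-0.18,7.51,5.26,0,0,0.196,0.95,-0.24,10.02,7.01,0,0,0.262,0.95,-0.24,10.02,9.21,0,0,0.262,0.95,-0.24,10.02,11.41,0,0,0.262,0.95,-0.24,10.02,13.61,0,0,0.262,0.95,-0.24,10.01,15.81,0,0,0.262,0.95,-0.24,10.01,18.01,0,0,0.262,0.95,-0.24,10.01,18.01,0,0,0.262,0.95]' --squeeze 20

```text
t: 31.25
tcp_pos: [447.2, -335.7, 47.6]
eef_rot: [0.991, 0.132, -0.002, -0.001]
ft_force: [-0.5, 0.2, -0.1]
grip_width: 0.947
grasp_force: 0.0
```

Emit:
move_arm --rows '[0,0,0,0,0,0,0.8,0,0,0,0,0,0,0.72,0,0,0,0,0,0,0.67,0,0,0,0,0,0,0.63,0,0,0,0,0,0,0.58,0,0,0,0,0,0,0.55]' --squeeze 20

```text
t: 32.0
tcp_pos: [447.3, -337.8, 49.1]
eef_rot: [0.991, 0.131, -0.001, -0.0]
ft_force: [-0.4, 2.3, 5.1]
grip_width: 0.605
grasp_force: 20.4
```

Run:
```python
from plan import *
state()
D=down(-75);p,_=state_c()
go([(p+[0,0,40],D,.55,15),([448,-338,330],D,.55,40)],settle=0)
```

```text
t 32.0 meas [ 447.3 -337.8   49.1] meas-cmd [-0.7  0.1 -0.8] rot err deg [ 0.  -0.1 -0. ] F [-0.4  2.3  5.1] w 0.605 gf 20.4 q [ 0.12  0.56  0.58  1.94 -0.43  0.77 -0.36]
t 32.0 meas [ 447.3 -337.8   49.1] meas-cmd [-0.7  0.1 -0.8] rot err deg [ 0.  -0.1 -0. ] F [-0.4  2.3  5.1] w 0.605 gf 20.4 q [ 0.12  0.56  0.58  1.94 -0.43  0.77 -0.36]
10 rows: [0,0,-1.33,0,0,0,0.55,0,0,-2.67,0,0,0,0.55,0,0,-4,0,0,0,0.55,0,0,-7.43,0,0,0,0.55,0,0,-10.86,0,0,0,0.55,0,0.01,-14.29,0,0,0,0.55,0,0.01,-17.72,0,0,0,0.55,0,0.01,-21.14,0,0,0,0.55,0,0.01,-24.57,0,0,0,0.55,0,0.01,-28,0,0,0,0.55]
```

Emit:
move_arm --rows '[0,0,-1.33,0,0,0,0.55,0,0,-2.67,0,0,0,0.55,0,0,-4,0,0,0,0.55,0,0,-7.43,0,0,0,0.55,0,0,-10.86,0,0,0,0.55,0,0.01,-14.29,0,0,0,0.55,0,0.01,-17.72,0,0,0,0.55,0,0.01,-21.14,0,0,0,0.55,0,0.01,-24.57,0,0,0,0.55,0,0.01,-28,0,0,0,0.55]' --squeeze 25

```text
t: 33.25
tcp_pos: [447.1, -338.0, 330.7]
eef_rot: [0.991, 0.13, -0.0, 0.0]
ft_force: [0.3, -0.5, -0.5]
grip_width: 0.604
grasp_force: 26.3
```

Run:
```python
from plan import *
state()
go([([420,-100,330],down(-30),.55,38),([634,112,260],down(0),.55,38)],settle=2)
```

```text
t 33.25 meas [ 447.1 -338.   330.7] meas-cmd [-0.9 -0.   0.7] rot err deg [-0. -0.  0.] F [ 0.3 -0.5 -0.5] w 0.604 gf 26.3 q [-0.06  0.24  0.76  1.66 -0.17  1.31 -0.57]
t 33.25 meas [ 447.1 -338.   330.7] meas-cmd [-0.9 -0.   0.7] rot err deg [-0. -0.  0.] F [ 0.3 -0.5 -0.5] w 0.604 gf 26.3 q [-0.06  0.24  0.76  1.66 -0.17  1.31 -0.57]
10 rows: [0.49,-3.39,0,0,0,-0.112,0.55,0.98,-6.78,0,0,0,-0.224,0.55,1.48,-10.16,0,0,0,-0.337,0.55,1.97,-13.55,-0.01,0,0,-0.449,0.55,2.46,-16.94,-0.01,0,0,-0.561,0.55,2.95,-20.33,-0.01,0,0,-0.673,0.55,3.45,-23.71,-0.01,0,0,-0.786,0.55,6.35,-25.37,0.77,0,0,-0.844,0.55,9.26,-27.03,1.54,0,0,-0.902,0.55,12.17,-28.7,2.32,0,0,-0.96,0.55]
8 rows: [3.02,1.43,0.78,0,0,-0.058,0.55,6.05,2.86,1.55,0,0,-0.117,0.55,9.08,4.28,2.33,0,0,-0.175,0.55,12.1,5.71,3.11,0,0,-0.233,0.55,15.13,7.14,3.89,0,0,-0.291,0.55,18.16,8.57,4.66,0,0,-0.349,0.55,18.16,8.57,4.66,0,0,-0.349,0.55,18.16,8.57,4.66,0,0,-0.349,0.55]
```

Emit:
move_arm --rows '[0.49,-3.39,0,0,0,-0.112,0.55,0.98,-6.78,0,0,0,-0.224,0.55,1.48,-10.16,0,0,0,-0.337,0.55,1.97,-13.55,-0.01,0,0,-0.449,0.55,2.46,-16.94,-0.01,0,0,-0.561,0.55,2.95,-20.33,-0.01,0,0,-0.673,0.55,3.45,-23.71,-0.01,0,0,-0.786,0.55,6.35,-25.37,0.77,0,0,-0.844,0.55,9.26,-27.03,1.54,0,0,-0.902,0.55,12.17,-28.7,2.32,0,0,-0.96,0.55]'

```text
t: 34.5
tcp_pos: [491.3, -28.8, 306.0]
eef_rot: [0.819, 0.574, -0.0, 0.0]
ft_force: [0.5, 0.2, 0.4]
grip_width: 0.609
grasp_force: 26.4
```

Emit:
move_arm --rows '[3.02,1.43,0.78,0,0,-0.058,0.55,6.05,2.86,1.55,0,0,-0.117,0.55,9.08,4.28,2.33,0,0,-0.175,0.55,12.1,5.71,3.11,0,0,-0.233,0.55,15.13,7.14,3.89,0,0,-0.291,0.55,18.16,8.57,4.66,0,0,-0.349,0.55,18.16,8.57,4.66,0,0,-0.349,0.55,18.16,8.57,4.66,0,0,-0.349,0.55]'

```text
t: 35.5
tcp_pos: [633.0, 111.1, 258.9]
eef_rot: [0.708, 0.707, -0.001, -0.0]
ft_force: [-0.3, -0.6, -0.4]
grip_width: 0.608
grasp_force: 26.4
```

Run:
```python
from plan import *
state()
go([([634,113,155],down(0),.55,20),([634,113,143],down(0),.55,4)],settle=1)
```

```text
t 35.5 meas [633.  111.1 258.9] meas-cmd [-1.  -0.9 -1.1] rot err deg [ 0.1 -0.1  0.1] F [-0.3 -0.6 -0.4] w 0.608 gf 26.4 q [-0.49  0.4   0.33  1.55 -0.13  1.21 -0.13]
t 35.5 meas [633.  111.1 258.9] meas-cmd [-1.  -0.9 -1.1] rot err deg [ 0.1 -0.1  0.1] F [-0.3 -0.6 -0.4] w 0.608 gf 26.4 q [-0.49  0.4   0.33  1.55 -0.13  1.21 -0.13]
10 rows: [0.02,0,1.75,0,0,0,0.55,0.03,0,3.5,0,0,0,0.55,0.05,0,5.25,0,0,0,0.55,0.07,0,7,0,0,0,0.55,0.08,0,8.75,0,0,0,0.55,0.1,0,10.5,0,0,0,0.55,0.1,0,10.9,0,0,0,0.55,0.1,0,11.3,0,0,0,0.55,0.1,0,11.7,0,0,0,0.55,0.1,0,11.7,0,0,0,0.55]
```

Emit:
move_arm --rows '[0.02,0,1.75,0,0,0,0.55,0.03,0,3.5,0,0,0,0.55,0.05,0,5.25,0,0,0,0.55,0.07,0,7,0,0,0,0.55,0.08,0,8.75,0,0,0,0.55,0.1,0,10.5,0,0,0,0.55,0.1,0,10.9,0,0,0,0.55,0.1,0,11.3,0,0,0,0.55,0.1,0,11.7,0,0,0,0.55,0.1,0,11.7,0,0,0,0.55]'

```text
t: 36.75
tcp_pos: [633.2, 113.1, 141.6]
eef_rot: [0.707, 0.707, -0.001, -0.0]
ft_force: [0.8, -0.1, -1.7]
grip_width: 0.606
grasp_force: 26.4
```

Emit:
move_arm --rows '[0,0,0.1,0,0,0,0.55,0,0,0.2,0,0,0,0.55,0,0,0.25,0,0,0,0.55,0,0,0.25,0,0,0,0.55]'

```text
t: 37.25
tcp_pos: [633.2, 113.1, 139.2]
eef_rot: [0.707, 0.707, -0.001, -0.0]
ft_force: [-0.3, 0.2, 0.4]
grip_width: 0.602
grasp_force: 26.5
```

Emit:
move_arm --rows '[0,0,0.05,0,0,0,0.55,0,0,0.1,0,0,0,0.55,0,0,0.1,0,0,0,0.55]'

```text
t: 37.62
tcp_pos: [633.2, 113.2, 139.1]
eef_rot: [0.707, 0.707, -0.001, -0.001]
ft_force: [-3.1, 1.0, 6.3]
grip_width: 0.605
grasp_force: 26.9
```

Emit:
move_arm --rows '[0,0,-0.05,0,0,0,0.55,0,0,-0.05,0,0,0,0.62,0,0,-0.05,0,0,0,0.66,0,0,-0.05,0,0,0,0.75,0,0,-0.05,0,0,0,0.9,0,0,-0.05,0,0,0,0.9,0,0,-2,0,0,0,0.9,0,0,-5,0,0,0,0.9,0,0,-9,0,0,0,0.9,0,0,-14,0,0,0,0.9]'

```text
t: 38.88
tcp_pos: [633.0, 113.1, 280.1]
eef_rot: [0.707, 0.707, -0.001, -0.0]
ft_force: [0.8, 0.2, 0.3]
grip_width: 0.896
grasp_force: 0.0
```

Emit:
move_arm --rows '[-1,-5,-3,0,0,0,0.9,-2,-10,-4,0,0,0,0.9,-4,-14,-4,0,0,0,0.9,-8,-17,-4,0,0,0,0.9,-12,-20,-4,0,0,0,0.9,-17,-22,-4,0,0,0,0.9,-22,-22,-4,0,0,0,0.9,-27,-22,-4,0,0,0,0.9,-32,-22,-4,0,0,0,0.9,-37,-22,-4,0,0,0,0.9]'

```text
t: 40.12
tcp_pos: [413.4, -258.7, 320.2]
eef_rot: [0.707, 0.707, 0.001, 0.001]
ft_force: [0.5, -0.5, -0.1]
grip_width: 0.904
grasp_force: 0.0
```

Run:
```python
from plan import *
from h import *
from rig import camera
import cv2
state();o=[]
for n in("top","side"):
    p,d=camera(n);np.savez(n+"10.npz",p=p,d=d);P=cloud(n,d);X,Y,Z=np.moveaxis(P,2,0)
    m=(np.hypot(X-634,Y-112)<75)&(Z>97)&(Z<175);print(n,m.sum(),P[m].mean(0).round(),P[m].min(0).round(),P[m].max(0).round())
    from scipy.optimize import least_squares
    q=P[m]
    if len(q)>10:print(least_squares(lambda c:np.hypot(q[:,0]-c[0],q[:,1]-c[1])-26.5,[634,112],loss='soft_l1',f_scale=2).x.round(1))
    x,y=proj(n,[[575,0,100]])[0].astype(int);a=42;I=cv2.resize(p[y-a:y+a,x-a:x+a,::-1],(400,400),interpolation=cv2.INTER_CUBIC);o.append(I)
cv2.imwrite("pics/fin.png",np.hstack(o))
```

```text
t 40.12 meas [ 413.4 -258.7  320.2] meas-cmd [-220.6 -371.7  177.1] rot err deg [-0.1  0.  -0. ] F [ 0.5 -0.5 -0.1] w 0.904 gf 0.0 q [-0.23  0.06  0.75  1.83 -0.04  1.26  0.52]
top 280 [634. 111. 128.] [568.  45.  97.] [708. 186. 166.]
[631.9 110.8]
side 289 [628. 123. 135.] [605.  83.  97.] [659. 145. 164.]
[633. 112.]
```

View pics/fin.png

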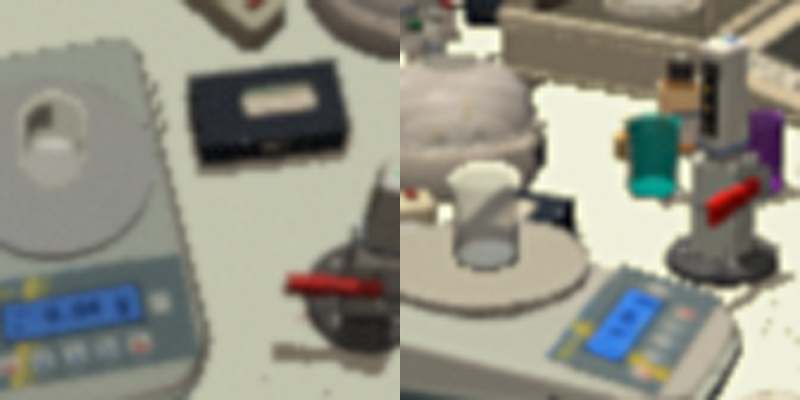

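The final view shows the beaker upright on the middle of the pan, at about (50,140) left and (485,215) right. The bar is seated with its collar on the column and its dark window towards the pan, at (710,95). The lever is closed across the front, so I'm handing in.

```bash
python3 -c "
from rig import manip
print(manip.hand_in())"
```

```text
the job is handed in; nothing more can be done
None
```

The job is handed in at about 40 s of the 72 s: the ioniser bar is seated in the post holder with its window facing the balance pan, the lever is swung closed, and the beaker stands upright on the middle of the pan. I checked these in the camera images and force readings. The plunger snapping into the groove is inferred from the collar resting hard on the column, because the images cannot show it.

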